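Hinge the oblique light bar onto its tilted mount

ROBOT

A 6-joint arm with a two-finger parallel gripper is mounted at the origin on the work surface. World frame = base frame: x ahead of the robot, y to its left, z up, the work surface at z = 0. Lengths are in m, angles in rad, forces in N, time in s.
With the tool pointing down it reaches from about 0.35 to 0.975 m from the base axis. Payload 4.9 kg.
Tool frame: the origin (TCP) lies on the mounting face of the last link; the fingertips stand 173 mm ahead of it and the grasp point (between the pads) lies ctrl.pinch_z ahead of it (ctrl.pinch_z is the distance from the TCP to the grasp point, in m); z points along the fingers, y is the line along which they close (so a half turn about z gives the same grasp; the last joint's range is limited). The gripper opens to 85 mm and grips with 20 to 120 N. Pads are 22 mm wide; open, the fingers measure 114 mm over their backs; the gripper's body (76 mm by 85 mm) begins 54 mm behind the grasp point. The pads swing forward as they close: fully open they stand 13 mm farther back than shut.
Start: joints at [-1.265, 0.053, 1.613, -0, 1.476, -0.119], TCP at [0.258, -0.569, 0.405] pointing down, gripper open.
Joint ranges: [-3.01, 3.01], [-1.01, 2.22], [0.06, 2.58], [-1.02, 4.17], [0.09, 2.62], [-3.14, 3.14]. Speed limits (rad/s): [2.57, 2.57, 3.14, 3.14, 3.14, 3.14].

INTERFACE

Orientations are given as a rotation vector (axis times angle).
In Python, from station import telemetry, eyes, ctrl gives the robot as it stands.
- The arm moves only by the tool apply_moves, never from a script. Its argument "plan" is a list of rows, each a list of 5 numbers: the finger opening in m, from 0 to 0.0854, then the shift along the tool's x, y, z in m, then the turn about the tool's z in rad. In form: [[jaw, x, y, z, roll], ...]. A call has 1 to 12 rows; each row is the pose to reach, as a shift and turn from the pose commanded when the call began, along the tool's axes at that moment; what a row does not reach only later rows make up. A row lasts 1/12 s, in which the tool goes at most 41.7 mm and 7.16 degrees, less where a joint would pass 70% of its speed; a pose out of reach is approached as far as the arm can. A call with a gripper value outside its range is refused whole. The fingers move at their own pace and stop on an object; "newtons" is the grip in N (left out, the last holds). Time passes only in rows, so rows that repeat a pose let the fingers close. It gives the time, the measured TCP pose, the force, the opening and the grip force at its end, in the units of the state.
- telemetry.get_obs(): the state, without advancing time (a new reading comes with each control period).
- eyes.get_image(name): name is "scene" or "top" or "wrist"; returns a dict with "img" (480x640x3 uint8, blue, green, red), "range_z" (480x640 float32, m along the optical axis (not along the pixel's ray), 0 where there is no reading), "K" (3x3 intrinsics, pixels), "pose" (4x4, takes a point from camera to world coordinates); the wrist camera has in their place "hand_eye" (4x4, takes a point from camera to tool coordinates, whose origin is the TCP and whose axes are the flange's). Camera axes: x right, y down, z forward; pixel columns grow to the right and rows downward; lengths in m; the calibration is good to about 2 mm. The wrist camera is an equidistant fisheye: a pixel r from the principal point sees the ray r / f radians off the axis. A picture is of the moment at which its call begins: read the wrist's pose just before it.
- ctrl.finish_job(): hands the job in; it is judged then, once.
Trained networks look in a picture, given as the dict that the camera call returned (one of the last four; its "shot" number tells which), for a name from the list of things; names that differ only in an ending like _2 or _b are one class to them, and where a whole thing is asked for, a point or a joint stands for the part that bears it (a point fixed in the world has none). Each returns a list of dicts, best first, with "confidence" (0 to 1); they miss things now and then, are a little off and sometimes report something else, mostly with a low value. They report only what shows in the picture. A call takes as long as a camera call. They do not tell look-alikes from the thing itself.
- eyes.search_frame(thing, picture): "box" ([left, top, right, bottom] in pixels, round what is visible of it).
- eyes.outline_of(thing, picture): "region" (480x640 bool, what is visible of it) and "box" ([left, top, right, bottom] in pixels, round what is visible of it).
- eyes.tip_of(thing, picture): "point" ([column, row] in pixels: a listed point, or the origin of a listed thing).
The state is a dict: "t": time; "q": joint angles; "dq": joint speeds; "effort": joint torques, N m; "tool_pos": TCP position; "tool_rot": TCP orientation; "contact_force": force on the tool from outside, world axes, zero at the start; "wrist_torque": the same for the moment, N m; "opening": finger opening in m; "grip_force": force on a finger pad.
Only numpy, scipy, OpenCV 4.12 (cv2) and the standard library are available. Lean on these libraries where they do the work, as an engineer would, in place of code of your own. Each camera call takes 0.05 s, during which the arm holds its last target. There are 200 camera calls.

TASK

Fit the light bar on the tilted mount: slide the two tines of its foot down between the mount's fins until they stand fully home. Then take the long handled hinge pin from its rest and thread it gently by feel, never forcing it, from the upper end of the slope through both knuckles until its handle's shoulder is flush against the outer fin; let go of everything and leave the other things on the table where they are.

Things in the scene. Friction and masses are not known exactly. Their poses are not given: they have to be found in the camera images.
- saddle: Sloping steel saddle of the tilted mount, fixed; it carries the comb block. Frame: origin 100 mm above the table, at the middle of the bore axis if the comb block were centred. x: along the bores, climbing at 30 degrees to its UPPER end, where the pin goes in (away from the robot, turned up to 0.35 rad either way). y: level, across the bores. z: square to the slope, leaning 30 degrees back to the robot.
- mouth_mid (a point): Saddle point 41.5 mm up its x. THE ALUMINIUM COMB BLOCK IS CLAMPED SOMEWHERE WITHIN 5 mm EITHER WAY ALONG SADDLE y; unreported: see it or feel for the bores (it does not give; over 30 N on it is forcing). The mouth of the uppermost bore, in the outer face of the uppermost fin, is that far from this point. All bores are 16 mm, at saddle z = 0, chamfered 2 mm on the upper side.
- floor_mid (a point): Saddle point 32 mm down its z, at the level of the comb block's flat floor (120 x 64 mm). Four fins stand on it, square to x, 8 mm thick, 36 mm wide, up to saddle z = +17 mm, centred at x = -37.5, -16.5, 16.5, 37.5 mm: two slots (knuckles) 13 mm wide at x = -27 and +27 mm, with a 25 mm gap between the knuckles. The slots are open at both sides.
- mount: Tilted mount that carries saddle and comb block: steel foot plate 160 x 100 mm, 12 mm thick, with a stepped column; fixed to the table. Origin on the table below the saddle's origin, z up, x below the saddle's x. The light bar stands in the slots held along y by friction alone, so it can shift and rock some mm, and the pin's cone will draw it into line.
- lamp_bar (a point): Light bar: centre of its black bar, which is 26 mm thick (x), 120 mm long (y), 36 mm high (z); grasp here across the 26 mm. 18 mm below the bar's top, 86 mm above the ends of the two steel tines it stands on. x: the axis of the tines' bores; z: away from the tines. Alike both ways round. 104 mm tall in all, 0.34 to 0.53 kg.
- lamp_bore (a point): Light bar: midway between its tines on the axis of their 16 mm bores, 54 mm below lamp_bar, 32 mm above the tine ends, same axes. Tines 10 mm thick, 34 mm wide, at x = -27 and +27 mm, the last 8 mm thinned to 7 mm with flat ends; above them a bridge 64 x 34 mm, from 18 to 30 mm below lamp_bar. With the tines home on the floor it lies at saddle x = 0, z = 0.
- pin_grip (a point): Long hinge pin: on its axis inside the black handle, 30 mm from the shoulder (grasp here). x: the pin's axis, from tip to handle. Handle 26 mm across, 66 mm long; steel shaft 14 mm across, 100 mm long, the last 14 mm a cone down to 4 mm. 0.09 to 0.14 kg. Starts lying level on its rest, axis 52 mm above the table.
- pin_shoulder (a point): Long hinge pin: centre of the handle's flat front face (shoulder), where the shaft begins; 30 mm from pin_grip. Home when it meets the outer face of the uppermost fin, at saddle x = 41.5 mm.
- pin_tip (a point): Long hinge pin: end of its conical nose, 100 mm from the shoulder, 130 mm from pin_grip.
- rest: Grey plastic rest of the pin, fixed: base 150 x 56 mm, 8 mm high; two posts with open-topped notches hold the pin, 62 mm before the shoulder (cheeks 9 mm over the pin's axis) and 59 mm behind it under the handle's end (3 mm over), so the handle between them is free. Origin on the table below the pin's shoulder (within 2 mm), x along the pin to its handle.
- dropper1: small white dropper bottle, 28 mm across, 62 mm tall, standing at the left or right foot of the tilted mount (bystander; origin at its underside)
- jar: amber specimen jar, 38 mm across, 52 mm tall, standing at the foot of the tilted mount, on the other side from dropper1 (bystander; origin at its underside)
- dropper2: small blue dropper bottle, 28 mm across, 62 mm tall, beyond the mount (bystander; origin at its underside)
- scale: white L-shaped photo scale lying flat, legs about 165 and 135 mm, 30 mm wide, 4 mm thick; origin at its corner (bystander)
- brush: fingerprint brush 150 mm long lying flat; not needed (bystander; origin at its underside)
- stubpin: short spare pin lying flat with a square black head, 65 mm long in all: too short, not the one wanted; origin at the underside, where head and shank meet (bystander)
- beaker: clear cup, 64 mm across, 85 mm tall (bystander; origin at its underside)
Mind the look-alikes: they are no part of the job. What is shaped like the part that bears lamp_bar but pink is not meant.

How it is judged:
On the way, in this order (a step that is already met when the one before it is completed fails the run):
1. the light bar's tines stand home between the fins, the bar released (x of lamp_bore in the frame of saddle between -0.005 and 0.005 m and y of lamp_bore in the frame of saddle between -0.011 and 0.011 m and z of lamp_bore in the frame of saddle between -0.004 and 0.004 m and angle between the z axis of lamp_bore and the z axis of saddle, either way round below 0.1 rad and angle between the x axis of lamp_bore and the x axis of saddle, either way round below 0.12 rad and contact force between the fingers and lamp below 0.2 N), for 0.2 s.
2. the pin's nose has gone through the upper knuckle and across the gap (y of pin_tip in the frame of lamp_bore between -0.0045 and 0.0045 m and z of pin_tip in the frame of lamp_bore between -0.0045 and 0.0045 m and z of pin_tip in the frame of saddle between -0.004 and 0.004 m and y of pin_tip in the frame of saddle between -0.0095 and 0.0095 m and x of pin_tip in the frame of saddle between -0.06 and -0.012 m), for 0.05 s.
At the end, for the whole second after the job is handed in: Tines home: bar's bore centre within 5 mm along x, 4 mm along z, 11 mm along y of the saddle's origin, square within 0.1 rad. Pin coaxial with the bar's bores within 4.5 mm, within 4 mm in saddle z and 0.06 rad, shoulder within 4 mm of the uppermost fin. Released, at rest (x of lamp_bore in the frame of saddle between -0.005 and 0.005 m and y of lamp_bore in the frame of saddle between -0.011 and 0.011 m and z of lamp_bore in the frame of saddle between -0.004 and 0.004 m and angle between the z axis of lamp_bore and the z axis of saddle, either way round below 0.1 rad and angle between the x axis of lamp_bore and the x axis of saddle, either way round below 0.12 rad and y of pin_tip in the frame of lamp_bore between -0.0045 and 0.0045 m and z of pin_tip in the frame of lamp_bore between -0.0045 and 0.0045 m and z of pin_tip in the frame of saddle between -0.004 and 0.004 m and y of pin_tip in the frame of saddle between -0.0095 and 0.0095 m and y of pin_shoulder in the frame of lamp_bore between -0.0045 and 0.0045 m and z of pin_shoulder in the frame of lamp_bore between -0.0045 and 0.0045 m and x of pin_shoulder in the frame of saddle between 0.039 and 0.0455 m and z of pin_shoulder in the frame of saddle between -0.004 and 0.004 m and angle between the x axis of pin_grip and the x axis of saddle, either way round below 0.06 rad and linear speed of each of lamp, pin below 0.02 m/s); the robot touches nothing.
It fails at once if the pin is forced: it presses on the mount or its comb block with over 30 N (contact force between pin and mount above 30 N).
It fails at once if a bystander is moved by more than 30 mm or knocked over (distance of any of dropper1, jar, dropper2, scale, brush, stubpin, beaker from where it was at the start of the episode above 0.03 m or angle between any of dropper1, jar, dropper2, beaker's own z axis and vertical above 0.6 rad).
It also fails if it takes over 72 s, if anything falls off the work surface, if the arm or the gripper's body presses on something with over 40 N, if the wrist force passes 120 N, or if a joint passes its speed limit or range.

## Working session

There is one attempt and no reset: what is moved stays moved. The work goes in short steps, Python scripts to look and compute and a tool call to move; the robot and the scene stay as the last step left them, time stands still between calls to the robot, and variables do not carry over. Pictures are saved under pics/ and viewed, at most 10 in all, crops included, and the job is handed in when it is done.

Besides the shell and the picture viewer there is one more tool, called after "Emit:" in YAML: its name, and indented under it one key for each argument. apply_moves: Moves the arm, as the interface text tells. Its arguments: {"type":"object","properties":{"plan":{"type":"array","items":{"type":"array","items":{"type":"number"}}},"newtons":{"type":"number"}},"required":["plan"]}

```bash
ls; mkdir -p pics; cat > h.py <<'E'
import numpy as np, cv2
from scipy.spatial.transform import Rotation as R
from station import telemetry, eyes, ctrl
def tool():
    o=telemetry.get_obs(); T=np.eye(4); T[:3,:3]=R.from_rotvec(o['tool_rot']).as_matrix(); T[:3,3]=o['tool_pos']; return T
def shot(n):
    if n=='wrist':
        T=tool(); p=eyes.get_image(n); p['W']=T@p['hand_eye']
    else:
        p=eyes.get_image(n); p['W']=p['pose']
    p['n']=n; return p
def cloud(p,mask=None):
    z=p['range_z']; K=p['K']
    m=(z>0) if mask is None else (mask&(z>0))
    v,u=np.nonzero(m); d=z[v,u]
    x=(u-K[0,2])/K[0,0]; y=(v-K[1,2])/K[1,1]
    if p['n']=='wrist':
        r=np.hypot(x,y)+1e-9; s=np.tan(r)/r; x,y=x*s,y*s
    P=np.c_[x*d,y*d,d]
    return P@p['W'][:3,:3].T+p['W'][:3,3], np.c_[u,v]
def at(p,u,v,k=1):
    m=np.zeros(p['range_z'].shape,bool); u=int(round(u));v=int(round(v)); m[max(0,v-k):v+k+1,max(0,u-k):u+k+1]=1
    P,_=cloud(p,m); return np.median(P,0) if len(P) else None
E
cat > a.py <<'E'
from h import *
print(ctrl.pinch_z, telemetry.get_obs()['tool_rot'])
for n in ['scene','top']:
    p=shot(n); im=p['img'].copy()
    print(n,p['K'][0],p['W'][:3].round(3).tolist())
    for t in ['saddle','mount','lamp_bar','pin_grip','rest','dropper1','jar','dropper2','beaker','scale','brush','stubpin']:
        for d in eyes.search_frame(t,p)[:3]:
            if d['confidence']<.3: continue
            b=[int(x) for x in d['box']]; cv2.rectangle(im,b[:2],b[2:],(0,255,0),1); cv2.putText(im,t,(b[0],b[1]-2),0,.4,(0,0,255),1)
            print(t,round(d['confidence'],2),b,at(p,(b[0]+b[2])/2,(b[1]+b[3])/2))
    cv2.imwrite(f'pics/{n}1.png',im)
    np.savez(f'{n}1.npz',img=p['img'],range_z=p['range_z'],K=p['K'],W=p['W'])
E
python3 a.py
```

```text
pics
0.1547 [-3.06900101e+00 -6.61851473e-01  2.66968335e-04]
scene [472.42689207   0.         320.81229295] [[0.362, 0.495, -0.79, 1.385], [0.932, -0.207, 0.298, -0.254], [-0.016, -0.844, -0.537, 0.7]]
saddle 0.59 [265, 233, 309, 270] [ 0.54809207 -0.01938651  0.11027901]
mount 0.73 [263, 233, 313, 302] [ 0.57483951 -0.02713869  0.08618271]
lamp_bar 0.72 [130, 249, 190, 304] [ 0.47290587 -0.29269692  0.07069212]
lamp_bar 0.59 [191, 216, 229, 257] [ 0.35258869 -0.16054417  0.07085461]
pin_grip 0.64 [386, 213, 435, 245] [0.49847575 0.32444366 0.06104337]
dropper1 0.63 [372, 285, 387, 311] [0.69037519 0.14162456 0.03760134]
dropper1 0.55 [317, 253, 329, 276] [0.52595647 0.07414997 0.03698758]
jar 0.56 [241, 253, 255, 280] [ 0.47597455 -0.09661609  0.04392585]
dropper2 0.63 [372, 285, 387, 311] [0.69037519 0.14162456 0.03760134]
dropper2 0.55 [317, 253, 329, 276] [0.52595647 0.07414997 0.03698758]
beaker 0.71 [470, 233, 499, 275] [0.67164416 0.42088538 0.0684582 ]
scale 0.92 [132, 344, 216, 409] [ 0.71141747 -0.30119297  0.00350282]
brush 0.97 [442, 278, 459, 312] [0.7247025  0.29941235
[... 636 characters left out ...]
858384 0.05532591]
rest 0.68 [196, 236, 235, 292] [0.4966583  0.32047367 0.00918461]
dropper1 0.4 [276, 192, 283, 202] [0.67808233 0.14373771 0.0426419 ]
jar 0.74 [360, 269, 373, 283] [ 0.45429053 -0.08497684  0.05201096]
jar 0.6 [156, 193, 185, 219] [0.66703093 0.45636428 0.00536101]
dropper2 0.4 [276, 192, 283, 202] [0.67808233 0.14373771 0.0426419 ]
beaker 0.75 [155, 192, 184, 221] [0.66703093 0.45636428 0.00536101]
scale 0.72 [408, 167, 462, 205] [ 0.7151273  -0.29790289  0.00130883]
brush 0.6 [201, 162, 244, 204] [0.72658599 0.30772196 0.0214527 ]
brush 0.38 [319, 225, 361, 275] [ 0.51463911 -0.01232512  0.12283819]
stubpin 0.68 [364, 181, 376, 206] [ 0.68971402 -0.10874183  0.01636167]
```

View pics/scene1.png

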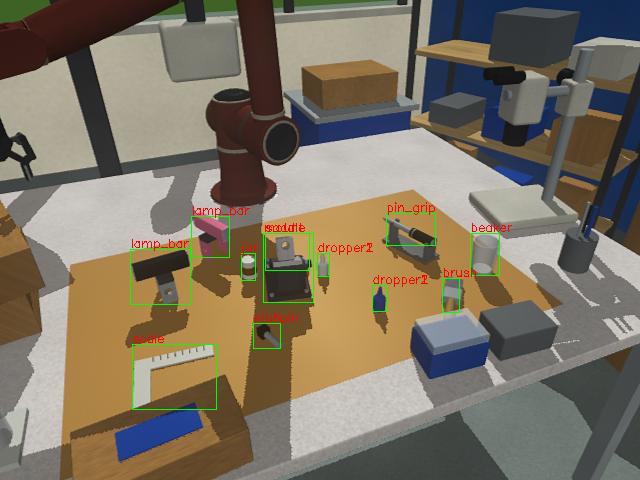

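```bash
python3 - <<'E'
import numpy as np,cv2
a=np.load('scene1.npz')['img'];b=np.load('top1.npz')['img']
c1=cv2.resize(a[205:315,115:335],None,fx=3.5,fy=3.5,interpolation=2)
c2=cv2.resize(b[205:350,300:480],None,fx=2,fy=2)
cv2.imwrite('pics/crop1.png',c1[:, :])
E
```

```text
(no output)
```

View pics/crop1.png

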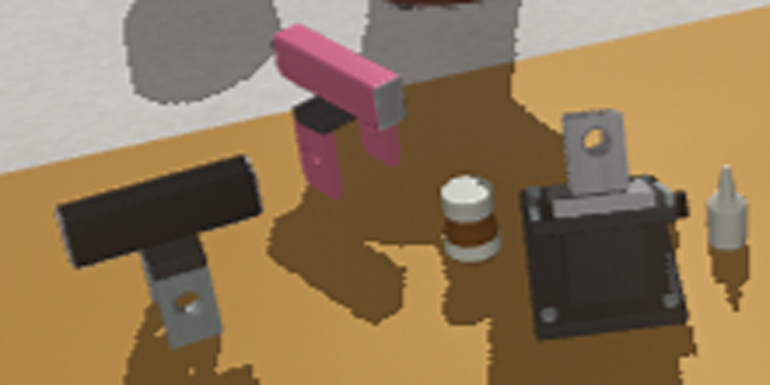

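Black bar (scene pixel 160,277) versus pink bar (210,236): the enlarged crop shows the black one has steel tines and matches the description. The pink one is the decoy. The pin is at (410,229) and the mount at (287,268).

Emit:
apply_moves:
  plan:
    - [0.0854,0.41,-0.42,-0.05,0.42]
    - [0.0854,0.41,-0.42,-0.05,0.42]
    - [0.0854,0.41,-0.42,-0.05,0.42]
    - [0.0854,0.41,-0.42,-0.05,0.42]
    - [0.0854,0.41,-0.42,-0.05,0.42]
    - [0.0854,0.41,-0.42,-0.05,0.42]
    - [0.0854,0.41,-0.42,-0.05,0.42]
    - [0.0854,0.41,-0.42,-0.05,0.42]
    - [0.0854,0.41,-0.42,-0.05,0.42]
    - [0.0854,0.41,-0.42,-0.05,0.42]
    - [0.0854,0.41,-0.42,-0.05,0.42]
    - [0.0854,0.41,-0.42,-0.05,0.42]

```text
t: 2.3
tool_pos: [0.4277, -0.0991, 0.4477]
tool_rot: [3.141, 0.007, 0.002]
contact_force: [1.1, -0.3, -0.3]
opening: 0.0852
grip_force: 0.0
```

```bash
cat > b.py <<'E'
from h import *
o=telemetry.get_obs(); print(o['t'],o['tool_pos'],o['tool_rot'],o['q'])
p=shot('wrist'); print(p['K'],p['hand_eye'].round(3).tolist())
for t in ['saddle','lamp_bar','pin_grip','jar','mouth_mid']:
    for d in eyes.search_frame(t,p)[:3]:
        if d['confidence']>.3: print(t,round(d['confidence'],2),d['box'])
np.savez('w1.npz',img=p['img'],range_z=p['range_z'],K=p['K'],W=p['W']); cv2.imwrite('pics/w1.png',p['img'])
E
python3 b.py
```

```text
2.3 [ 0.42771822 -0.09914205  0.4477362 ] [3.14100594e+00 7.02909179e-03 2.15748246e-03] [-3.97584177e-01 -4.37759538e-01  1.96712427e+00  2.22782592e-06
  1.61073749e+00  1.16873655e+00]
[[371.64829954   0.         318.00483057]
 [  0.         371.64829954 243.95698687]
 [  0.           0.           1.        ]] [[-0.0, -0.952, -0.307, 0.077], [1.0, -0.0, -0.0, 0.0], [0.0, -0.307, 0.952, 0.03], [0.0, 0.0, 0.0, 1.0]]
saddle 0.78 [177.5, 51.2, 293.9, 186.2]
lamp_bar 0.87 [447.3, 152.5, 567.2, 218.5]
lamp_bar 0.79 [331.3, 251.6, 404.4, 364.9]
pin_grip 0.69 [445.5, 150.0, 569.2, 215.8]
pin_grip 0.65 [0.0, 152.7, 18.7, 228.2]
jar 0.67 [294.8, 158.3, 334.1, 193.9]
mouth_mid 0.55 [176.0, 47.6, 291.0, 185.8]
```

View pics/w1.png

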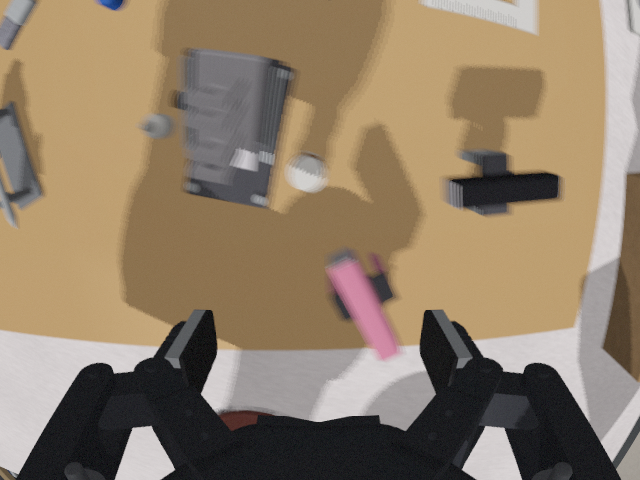

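```bash
cat > fit.py <<'E'
from h import *
from scipy.optimize import least_squares
def box(P,c,h):
    q=np.abs(P-c)-h; return np.linalg.norm(np.maximum(q,0),axis=1)+np.minimum(q.max(1),0)
def saddleR(psi):
    return R.from_euler('zy',[psi,-np.pi/6]).as_matrix()
def clean(p,lo,hi):
    P,uv=cloud(p); m=((P>lo)&(P<hi)).all(1); return P[m]
def res_s(v,P,Q):
    x0,y0,psi,d,dz=v
    M=(P-[x0,y0,dz])@R.from_euler('z',psi).as_matrix()
    a=box(M,np.array([0,0,.006]),np.array([.08,.05,.006]))
    S=(Q-[x0,y0,.1+dz])@saddleR(psi)-[0,d,0]
    ds=[box(S,np.array([x,0,-.0075]),np.array([.004,.018,.0245])) for x in(-.0375,-.0165,.0165,.0375)]
    ds.append(box(S,np.array([0,0,-.034]),np.array([.06,.032,.002])))
    b=np.min(ds,0); return np.r_[a,b]
def fit_saddle(Pc,v0):
    v=np.array(v0)
    for _ in range(6):
        S=(Pc-[v[0],v[1],.1+v[4]])@saddleR(v[2])
        M=(Pc-[v[0],v[1],v[4]])@R.from_euler('z',v[2]).as_matrix()
        Q=Pc[(S[:,2]>-.0335)&(S[:,2]<.022)&(abs(S[:,0])<.065)&(abs(S[:,1])<.042)]
        P=Pc[(Pc[:,2]<.018)&(Pc[:,2]>.005)&(abs(M[:,0])<.09)&(abs(M[:,1])<.06)]
        r=least_squares(res_s,v,args=(P,Q),loss='soft_l1',f_scale=.001); v=r.x
    return v,len(P),len(Q),np.median(np.abs(r.fun))
def res_l(v,P):
    L=(P-[v[0],v[1],v[3]])@R.from_euler('z',v[2]).as_matrix()
    return np.min([box(L,np.zeros(3),np.array([.013,.06,.018])),box(L,np.array([0,0,-.024]),np.array([.032,.017,.006])),
      box(L,np.array([.027,0,-.058]),np.array([.005,.017,.028])),box(L,np.array([-.027,0,-.058]),np.array([.005,.017,.028]))],0)
E
cat > c.py <<'E'
from fit import *
for n in ['scene','top','wrist']:
    p=shot(n)
    P=clean(p,[.40,-.14,.004],[.66,.12,.2])
    for psi0 in (-.15,.15):
        v,a,b,m=fit_saddle(P,[.53,-.015,psi0,0,0]); print(n,'saddle',v.round(4),a,b,m.round(5))
    P=clean(p,[.37,-.37,.03],[.54,-.21,.13])
    r=least_squares(res_l,[.455,-.28,0,.086],args=(P,),loss='soft_l1',f_scale=.001); print('  lamp',r.x.round(4),len(P),np.median(abs(r.fun)).round(5))
    P=clean(p,[.37,.25,.045],[.62,.40,.08])
    if len(P)>30:
        for zlo in(.045,.060):
            Q=P[P[:,2]>zlo]; c=Q.mean(0); u=np.linalg.svd(Q-c)[2][0]; s=(Q-c)@u; print('  pin',c.round(4),u.round(3),s.min().round(3),s.max().round(3),len(Q))
    for t in ['pin_grip','pin_shoulder','pin_tip','mouth_mid','lamp_bar']:
        for d in eyes.tip_of(t,p)[:2]: print('  ',t,round(d['confidence'],2),np.round(d['point'],1),at(p,*d['point']))
    np.savez(f'{n}2.npz',img=p['img'],range_z=p['range_z'],K=p['K'],W=p['W'])
E
python3 c.py
```

```text
scene saddle [ 5.258e-01 -2.060e-02 -2.511e-01 -4.000e-04  2.900e-03] 872 586 0.00157
scene saddle [ 5.259e-01 -2.040e-02 -2.495e-01 -2.000e-04  2.800e-03] 869 585 0.00152
  lamp [ 0.4562 -0.2868  0.1263  0.0884] 1381 0.00094
  pin [0.5107 0.3232 0.0588] [0.949 0.316 0.011] -0.103 0.063 470
  pin [0.5131 0.3262 0.0636] [0.953 0.302 0.025] -0.101 0.059 226
   pin_grip 0.97 [421.3 235.5] [0.54253626 0.33173602 0.06251124]
   pin_shoulder 0.83 [410.1 233. ] [0.5136649  0.31742982 0.05817326]
   pin_shoulder 0.44 [408.7 249. ] [0.51460581 0.31789076 0.01042537]
   pin_tip 0.6 [383.7 216. ] [0.32685877 0.34241793 0.00438629]
   mouth_mid 0.58 [286.8 243.3] [ 0.49492797 -0.00314382  0.09664444]
   lamp_bar 0.57 [158.9 264.8] [ 0.46816591 -0.28940726  0.09593955]
   lamp_bar 0.56 [210.7 227.3] [ 0.35601102 -0.15496014  0.09904564]
top saddle [ 0.5069 -0.0112 -0.1812 -0.0029  0.011 ] 715 461 0.00173
top saddle [ 0.5041 -0.0148 -0.1921  0.0007  0.0006] 712 762 0.0014
  lamp [ 0.4589 -0.2845  0.0948  0.0852] 251 0.00133
  pin [0.5013 0.3253 0.0593] [-0.945 -0.324 -0.033] -0.071 0.097 475
  pin
[... 675 characters left out ...]
6213 ]
wrist saddle [ 5.017e-01 -1.550e-02 -1.788e-01  1.000e-04  1.600e-03] 3308 7547 0.00077
wrist saddle [ 0.5173 -0.0177 -0.1954 -0.0015  0.0127] 3002 6735 0.00166
  lamp [ 0.4551 -0.2874  0.123   0.0867] 4721 0.00044
  pin [0.4447 0.3006 0.056 ] [-0.962 -0.272  0.034] -0.065 0.037 532
  pin [0.4436 0.3002 0.061 ] [-0.999 -0.027 -0.021] -0.019 0.024 82
   pin_tip 0.55 [ 14.8 228.5] [0.39474803 0.35251155 0.00309271]
   mouth_mid 0.76 [219.5  88.8] [ 0.53951475 -0.02115173  0.11331747]
   mouth_mid 0.35 [311.1 171.2] [ 0.46267445 -0.09454411  0.052784  ]
   lamp_bar 0.9 [505.9 190.9] [ 0.45653534 -0.27533809  0.10497953]
   lamp_bar 0.65 [368.9 313.6] [ 0.33405722 -0.15081687  0.10504895]
```

Emit:
apply_moves:
  plan:
    - [0.0854,0.6,0.05,0,0]
    - [0.0854,0.6,0.05,0,0]
    - [0.0854,0.6,0.05,0,0]
    - [0.0854,0.6,0.05,0,0]
    - [0.0854,0.6,0.05,0,0]
    - [0.0854,0.6,0.05,0,0]
    - [0.0854,0.6,0.05,0,0]
    - [0.0854,0.6,0.05,0,0]
    - [0.0854,0.6,0.05,0,0]
    - [0.0854,0.6,0.05,0,0]
    - [0.0854,0.6,0.05,0,0]
    - [0.0854,0.6,0.05,0,0]

```text
t: 4.5
tool_pos: [0.9239, -0.1399, 0.4465]
tool_rot: [-3.141, -0.008, 0.001]
contact_force: [1.3, -0.1, 0.7]
opening: 0.0858
grip_force: 0.0
```

Emit:
apply_moves:
  plan:
    - [0.0854,0.2,0.02,0,0]
    - [0.0854,0.2,0.02,0,0]
    - [0.0854,0.2,0.02,0,0]
    - [0.0854,0.2,0.02,0,0]
    - [0.0854,0.2,0.02,0,0]
    - [0.0854,0.2,0.02,0,0]

```text
t: 5.0
tool_pos: [0.9924, -0.142, 0.4219]
tool_rot: [3.137, 0.008, 0.042]
contact_force: [4.2, -0.6, 3.8]
opening: 0.0853
grip_force: 0.0
```

```bash
python3 -c "
from h import *
o=telemetry.get_obs(); print(o['t'],o['tool_pos'],o['q'],o['tool_rot']); print(tool().round(4))"
```

```text
5.0 [ 0.99239775 -0.14202709  0.42186826] [-0.21643841  1.16311966  0.05497565  0.00205428  1.89638993  1.35006493] [3.13731266 0.0078064  0.04217213]
[[ 0.9996  0.0049  0.0269  0.9924]
 [ 0.005  -1.     -0.0039 -0.142 ]
 [ 0.0269  0.0041 -0.9996  0.4219]
 [ 0.      0.      0.      1.    ]]
```

Emit:
apply_moves:
  plan:
    - [0.0854,-0.2,0,-0.05,0]
    - [0.0854,-0.2,0,-0.05,0]
    - [0.0854,-0.2,0,-0.05,0]
    - [0.0854,-0.2,0,-0.05,0]
    - [0.0854,-0.2,0,-0.05,0]
    - [0.0854,-0.2,0,-0.05,0]

```text
t: 5.5
tool_pos: [0.7899, -0.1427, 0.4771]
tool_rot: [3.133, 0.008, 0.063]
contact_force: [0.7, 0.0, 1.6]
opening: 0.0853
grip_force: 0.0
```

```bash
python3 -c "
from h import *
o=telemetry.get_obs(); print(o['t'],o['tool_pos'],o['q'],o['dq'],o['tool_rot']); print(tool().round(4))"
```

```text
5.5 [ 0.78992741 -0.14272855  0.47707085] [-0.27176221  0.43312183  1.05002745  0.00329674  1.61742918  1.29440006] [-1.60078508e-01 -1.26937965e+00  1.49826862e+00  1.18553950e-03
 -2.59020010e-01 -1.52697830e-01] [3.13301132 0.00760584 0.06325465]
[[ 0.9992  0.0047  0.0404  0.7899]
 [ 0.005  -1.     -0.0078 -0.1427]
 [ 0.0403  0.008  -0.9992  0.4771]
 [ 0.      0.      0.      1.    ]]
```

```bash
cat > fk.py <<'E'
import numpy as np
from scipy.optimize import least_squares
D=[([.053,1.613,1.476],.6248,.405),([-.43776,1.96712,1.61074],np.hypot(.42772,.09914),.44774),
([1.16312,.05498,1.89639],np.hypot(.9924,.14203),.42187),([.43312,1.05003,1.61743],np.hypot(.78993,.14273),.47707)]
def fk(v,q):
    a,h,L2,L3,o,L6=v; s=q[0]+q[1]; e=s+q[2]
    return np.array([a+L2*np.sin(q[0])+L3*np.sin(s)+o*np.cos(s)+L6*np.sin(e), h+L2*np.cos(q[0])+L3*np.cos(s)-o*np.sin(s)+L6*np.cos(e)])
f=lambda v: np.r_[np.concatenate([fk(v,q)-[r,z] for q,r,z in D])/.001, (v-[0,.36,.48,.48,0,.1])*.3]
s=least_squares(f,[0,.36,.48,.48,0,.1]); V=s.x
def ik(r,z,sum_):
    g=lambda q: np.r_[fk(V,[q[0],q[1],sum_-q[0]-q[1]])-[r,z]]
    t=least_squares(g,[-.3,1.8],bounds=([-1.01,.06],[2.22,2.58])); return t.x,sum_-t.x.sum(),np.linalg.norm(t.fun)
if __name__=='__main__':
    print(V.round(4),np.abs(s.fun[:8]).max())
    for r,z in [(.397,.281),(.367,.333),(.352,.36),(.486,.27),(.6,.33)]: print(r,z,ik(r,z,2.618))
    for r,z in [(.35,.3),(.33,.3),(.3,.4),(.54,.26)]: print('down',r,z,ik(r,z,3.1416))
E
python3 fk.py
```

```text
[0.011  0.2448 0.4229 0.6035 0.0984 0.1067] 0.22248310265510218
0.397 0.281 (array([-0.59612684,  2.37570448]), np.float64(0.8384223604611505), np.float64(1.6497938197058427e-08))
0.367 0.333 (array([-0.77825964,  2.38589541]), np.float64(1.0103642260263292), np.float64(1.6070807098753527e-08))
0.352 0.36 (array([-0.85821803,  2.38028571]), np.float64(1.0959323182646448), np.float64(5.587886488978562e-13))
0.486 0.27 (array([-0.28153809,  2.18231071]), np.float64(0.7172273840151835), np.float64(6.5919791648665296e-09))
0.6 0.33 (array([-0.05883692,  1.87947174]), np.float64(0.7973651804148256), np.float64(3.487271220671148e-11))
down 0.35 0.3 (array([-0.61633882,  2.32976155]), np.float64(1.4281772682191658), np.float64(1.1968288416114888e-10))
down 0.33 0.3 (array([-0.69348532,  2.37302954]), np.float64(1.4620557778583545), np.float64(5.318783211703736e-09))
down 0.3 0.4 (array([-0.86700098,  2.29542191]), np.float64(1.713179069985301), np.float64(1.6832030798333445e-12))
down 0.54 0.26 (array([-0.00791311,  1.93171895]), np.float64(1.2177941607903742), np.float64(5.035314591779314e-10))
```

Emit:
apply_moves:
  plan:
    - [0.0854,-0.346,0.14,0.107,-1.69]
    - [0.0854,-0.346,0.14,0.107,-1.69]
    - [0.0854,-0.346,0.14,0.107,-1.69]
    - [0.0854,-0.346,0.14,0.107,-1.69]
    - [0.0854,-0.346,0.14,0.107,-1.69]
    - [0.0854,-0.346,0.14,0.107,-1.69]
    - [0.0854,-0.346,0.14,0.107,-1.69]
    - [0.0854,-0.346,0.14,0.107,-1.69]
    - [0.0854,-0.346,0.14,0.107,-1.69]
    - [0.0854,-0.346,0.14,0.107,-1.69]
    - [0.0854,-0.346,0.14,0.107,-1.69]
    - [0.0854,-0.346,0.14,0.107,-1.69]

```text
t: 6.5
tool_pos: [0.4501, -0.2867, 0.359]
tool_rot: [2.268, 2.123, 0.028]
contact_force: [-0.3, 0.5, -0.6]
opening: 0.0855
grip_force: 0.0
```

```bash
cat > d.py <<'E'
from fit import *
p=shot('wrist'); 
P=clean(p,[.37,-.37,.03],[.54,-.21,.13])
r=least_squares(res_l,[.455,-.287,.123,.086],args=(P,),loss='soft_l1',f_scale=.001); v=r.x; print('  lamp',v.round(4),len(P),np.median(abs(r.fun)).round(5))
T=tool(); print(telemetry.get_obs()['t'],T.round(4))
goal=np.array([v[0],v[1],.092]); g=T[:3,3]+T[:3,2]*ctrl.pinch_z
print('delta tool',(T[:3,:3].T@(goal-g)).round(4),'roll', -(v[2]-np.arctan2(T[1,1],T[0,1])))
E
python3 d.py
```

```text
lamp [ 0.4552 -0.2877  0.1224  0.0867] 9428 0.00045
6.55 [[ 0.0615  0.9974  0.0372  0.4507]
 [ 0.998  -0.061  -0.0134 -0.2865]
 [-0.0111  0.0379 -0.9992  0.3593]
 [ 0.      0.      0.      1.    ]]
delta tool [ 0.0021 -0.0055  0.1126] roll -0.1834337951790502
```

Emit:
apply_moves:
  plan:
    - [0.0854,0.002,-0.0055,0.06,-0.18]
    - [0.0854,0.002,-0.0055,0.1,-0.18]
    - [0.0854,0.002,-0.0055,0.113,-0.18]
    - [0.0854,0.002,-0.0055,0.113,-0.18]
    - [0.0,0.002,-0.0055,0.113,-0.18]
    - [0.0,0.002,-0.0055,0.113,-0.18]
    - [0.0,0.002,-0.0055,0.113,-0.18]
    - [0.0,0.002,-0.0055,0.113,-0.18]
    - [0.0,0.002,-0.0055,0.113,-0.18]
    - [0.0,0.002,-0.0055,0.113,-0.18]
  newtons: 80

```text
t: 7.38
tool_pos: [0.4493, -0.2842, 0.2421]
tool_rot: [2.076, 2.318, 0.024]
contact_force: [1.2, 0.5, 7.8]
opening: 0.0251
grip_force: 82.8
```

Emit:
apply_moves:
  plan:
    - [0.0,0,0,-0.04,0]
    - [0.0,0,0,-0.08,0]
    - [0.0,0,0,-0.12,0]
    - [0.0,0.068,0.46,-0.28,0.3]
    - [0.0,0.068,0.46,-0.28,0.3]
    - [0.0,0.068,0.46,-0.28,0.3]
    - [0.0,0.068,0.46,-0.28,0.3]
    - [0.0,0.068,0.46,-0.28,0.3]
    - [0.0,0.068,0.46,-0.28,0.3]
    - [0.0,0.068,0.46,-0.28,0.3]
    - [0.0,0.068,0.46,-0.28,0.3]
    - [0.0,0.068,0.46,-0.28,0.3]
  newtons: 100

```text
t: 8.38
tool_pos: [0.7855, -0.1913, 0.4879]
tool_rot: [2.408, 1.989, 0.026]
contact_force: [1.4, -1.3, -4.3]
opening: 0.0251
grip_force: 102.9
```

Emit:
apply_moves:
  plan:
    - [0.0,0,0.16,0,0]
    - [0.0,0,0.16,0,0]
    - [0.0,0,0.16,0,0]
    - [0.0,0,0.16,0,0]

```text
t: 8.72
tool_pos: [0.9296, -0.22, 0.4908]
tool_rot: [2.408, 1.99, 0.026]
contact_force: [1.7, -0.4, -4.0]
opening: 0.0252
grip_force: 102.9
```

```bash
cat > s.py <<'E'
from h import *
o=telemetry.get_obs(); T=tool(); z=T[:3,2]
print(round(o['t'],2),o['tool_pos'].round(4) if hasattr(o['tool_pos'],'round') else o['tool_pos'],'q',np.round(o['q'],3),'op',round(o['opening'],4),'F',np.round(o['contact_force'],1))
print('tilt',np.arccos(-z[2]).round(4),'tilt az',np.arctan2(z[1],z[0]).round(3),'y az',np.arctan2(T[1,1],T[0,1]).round(3)); print(T.round(4).tolist())
E
python3 s.py
```

```text
8.72 [ 0.9296 -0.22    0.4908] q [-0.311  0.928  0.319  0.005  1.871 -0.12 ] op 0.0252 F [ 1.7 -0.4 -4. ]
tilt 0.0238 tilt az -0.119 y az -0.19
[[0.1885, 0.9818, 0.0236, 0.9296], [0.9821, -0.1885, -0.0028, -0.22], [0.0017, 0.0237, -0.9997, 0.4908], [0.0, 0.0, 0.0, 1.0]]
```

Emit:
apply_moves:
  plan:
    - [0.0,0.125,0,0,0]
    - [0.0,0.125,0,0,0]
    - [0.0,0.125,0,0,0]
    - [0.0,0.125,0.04,0,0]
    - [0.0,0.125,0.12,0,0]
    - [0.0,0.125,0.2,0,0]

```text
t: 9.22
tool_pos: [0.9844, -0.1076, 0.4641]
tool_rot: [2.398, 1.984, 0.042]
contact_force: [-0.4, -1.1, -6.7]
opening: 0.0248
grip_force: 102.6
```

Emit:
apply_moves:
  plan:
    - [0.0,0,0.2,0,0]
    - [0.0,0,0.2,0,0]
    - [0.0,0,0.2,0,0]

```text
t: 9.47
tool_pos: [0.9914, -0.1189, 0.4522]
tool_rot: [2.379, 1.963, 0.081]
contact_force: [0.7, -0.7, -4.8]
opening: 0.025
grip_force: 102.8
```

```bash
python3 s.py
```

```text
9.47 [ 0.9914 -0.1189  0.4522] q [-1.940e-01  1.132e+00  5.700e-02  5.000e-03  1.876e+00 -1.000e-03] op 0.025 F [ 0.7 -0.7 -4.8]
tilt 0.0768 tilt az -0.126 y az -0.191
[[0.1898, 0.9789, 0.0761, 0.9914], [0.9818, -0.1896, -0.0096, -0.1189], [0.005, 0.0766, -0.9971, 0.4522], [0.0, 0.0, 0.0, 1.0]]
```

Emit:
apply_moves:
  plan:
    - [0.0,0,0.2,0,0]
    - [0.0,0,0.2,0,0]
    - [0.0,0,0.2,0,0]

```text
t: 9.72
tool_pos: [0.999, -0.1263, 0.4344]
tool_rot: [2.363, 1.951, 0.109]
contact_force: [-0.6, -0.3, -5.0]
opening: 0.0249
grip_force: 102.8
```

```bash
python3 s.py
```

```text
9.72 [ 0.999  -0.1263  0.4344] q [-0.2    1.15   0.056  0.008  1.832 -0.007] op 0.0249 F [-0.6 -0.3 -5. ]
tilt 0.1037 tilt az -0.126 y az -0.191
[[0.1892, 0.9766, 0.1027, 0.999], [0.9819, -0.1889, -0.013, -0.1263], [0.0067, 0.1033, -0.9946, 0.4344], [0.0, 0.0, 0.0, 1.0]]
```

Emit:
apply_moves:
  plan:
    - [0.0,0,0.2,-0.08,0]
    - [0.0,0,0.2,-0.08,0]

```text
t: 9.88
tool_pos: [0.997, -0.13, 0.4481]
tool_rot: [2.347, 1.939, 0.135]
contact_force: [-0.4, -0.1, -3.8]
opening: 0.0247
grip_force: 102.7
```

Emit:
apply_moves:
  plan:
    - [0.0,0,0.2,-0.08,0]
    - [0.0,0,0.2,-0.08,0]

```text
t: 10.05
tool_pos: [0.9936, -0.1334, 0.4682]
tool_rot: [2.328, 1.923, 0.167]
contact_force: [0.1, 0.4, -3.7]
opening: 0.0247
grip_force: 102.8
```

Emit:
apply_moves:
  plan:
    - [0.0,0,0.2,-0.08,0]
    - [0.0,0,0.2,-0.08,0]

```text
t: 10.22
tool_pos: [0.9905, -0.1368, 0.4841]
tool_rot: [2.312, 1.91, 0.192]
contact_force: [-0.2, -1.2, -3.7]
opening: 0.0247
grip_force: 102.8
```

Emit:
apply_moves:
  plan:
    - [0.0,0,0.2,-0.08,0]
    - [0.0,0,0.2,-0.08,0]

```text
t: 10.38
tool_pos: [0.987, -0.1399, 0.5001]
tool_rot: [2.296, 1.897, 0.217]
contact_force: [-0.7, 0.8, -3.7]
opening: 0.0251
grip_force: 102.8
```

```bash
python3 s.py
```

```text
10.38 [ 0.987  -0.1399  0.5001] q [-0.217  1.086  0.055  0.019  1.788 -0.021] op 0.0251 F [-0.7  0.8 -3.7]
tilt 0.2129 tilt az -0.131 y az -0.191
[[0.1875, 0.9597, 0.2095, 0.987], [0.9822, -0.1859, -0.0276, -0.1399], [0.0125, 0.2109, -0.9774, 0.5001], [0.0, 0.0, 0.0, 1.0]]
```

Emit:
apply_moves:
  plan:
    - [0.0,-0.04,0.2,-0.06,0]
    - [0.0,-0.04,0.2,-0.06,0]

```text
t: 10.55
tool_pos: [0.9832, -0.1567, 0.511]
tool_rot: [2.279, 1.883, 0.241]
contact_force: [-0.7, 0.3, -4.7]
opening: 0.025
grip_force: 102.8
```

Emit:
apply_moves:
  plan:
    - [0.0,-0.04,0.2,-0.04,0]
    - [0.0,-0.04,0.2,-0.04,0]

```text
t: 10.72
tool_pos: [0.9812, -0.1742, 0.5157]
tool_rot: [2.264, 1.868, 0.263]
contact_force: [-0.3, 0.5, -4.6]
opening: 0.0247
grip_force: 102.8
```

Emit:
apply_moves:
  plan:
    - [0.0,-0.04,0.2,-0.02,0]
    - [0.0,-0.04,0.2,-0.02,0]

```text
t: 10.88
tool_pos: [0.9814, -0.1895, 0.5156]
tool_rot: [2.247, 1.854, 0.286]
contact_force: [-0.2, -1.1, -4.8]
opening: 0.0247
grip_force: 102.8
```

Emit:
apply_moves:
  plan:
    - [0.0,-0.04,0.2,0.0,0]
    - [0.0,-0.04,0.2,0.0,0]

```text
t: 11.05
tool_pos: [0.9833, -0.2039, 0.5107]
tool_rot: [2.231, 1.84, 0.308]
contact_force: [0.3, -0.2, -3.6]
opening: 0.0249
grip_force: 102.8
```

Emit:
apply_moves:
  plan:
    - [0.0,-0.04,0.2,0.0,0]
    - [0.0,-0.04,0.2,0.0,0]

```text
t: 11.22
tool_pos: [0.9846, -0.2175, 0.5073]
tool_rot: [2.214, 1.826, 0.328]
contact_force: [-0.9, 0.3, -5.0]
opening: 0.0248
grip_force: 102.8
```

```bash
python3 s.py
```

```text
11.22 [ 0.9846 -0.2175  0.5073] q [-0.296  1.081  0.057  0.048  1.666 -0.092] op 0.0248 F [-0.9  0.3 -5. ]
tilt 0.3403 tilt az -0.152 y az -0.194
[[0.1881, 0.9251, 0.3299, 0.9846], [0.9821, -0.1816, -0.0506, -0.2175], [0.0131, 0.3335, -0.9427, 0.5073], [0.0, 0.0, 0.0, 1.0]]
```

Emit:
apply_moves:
  plan:
    - [0.0,-0.01,0.2,0.0,0]
    - [0.0,-0.01,0.2,0.0,0]

```text
t: 11.38
tool_pos: [0.9872, -0.2199, 0.5073]
tool_rot: [2.196, 1.81, 0.35]
contact_force: [-0.9, 1.3, -3.8]
opening: 0.0248
grip_force: 102.8
```

Emit:
apply_moves:
  plan:
    - [0.0,-0.01,0.2,0.0,0]
    - [0.0,-0.01,0.2,0.0,0]

```text
t: 11.55
tool_pos: [0.9894, -0.2211, 0.5091]
tool_rot: [2.176, 1.795, 0.372]
contact_force: [0.1, -0.4, -4.7]
opening: 0.0247
grip_force: 102.8
```

Emit:
apply_moves:
  plan:
    - [0.0,-0.01,0.2,0.0,0]
    - [0.0,-0.01,0.2,0.0,0]

```text
t: 11.72
tool_pos: [0.991, -0.223, 0.5126]
tool_rot: [2.157, 1.779, 0.395]
contact_force: [0.2, 0.5, -4.1]
opening: 0.0249
grip_force: 102.8
```

Emit:
apply_moves:
  plan:
    - [0.0,-0.01,0.2,0.0,0]
    - [0.0,-0.01,0.2,0.0,0]

```text
t: 11.88
tool_pos: [0.9919, -0.225, 0.5174]
tool_rot: [2.138, 1.762, 0.416]
contact_force: [-0.4, 0.3, -3.8]
opening: 0.0246
grip_force: 102.9
```

Emit:
apply_moves:
  plan:
    - [0.0,-0.01,0.2,0.0,0]
    - [0.0,-0.01,0.2,0.0,0]

```text
t: 12.05
tool_pos: [0.9923, -0.2268, 0.5234]
tool_rot: [2.119, 1.746, 0.436]
contact_force: [-0.9, 0.2, -4.0]
opening: 0.025
grip_force: 102.9
```

Emit:
apply_moves:
  plan:
    - [0.0,-0.01,0.2,0.0,0]
    - [0.0,-0.01,0.2,0.0,0]

```text
t: 12.22
tool_pos: [0.9922, -0.2283, 0.5306]
tool_rot: [2.1, 1.73, 0.456]
contact_force: [-0.4, 0.1, -3.9]
opening: 0.0251
grip_force: 102.9
```

Emit:
apply_moves:
  plan:
    - [0.0,-0.01,0.2,0.0,0]
    - [0.0,-0.01,0.2,0.0,0]

```text
t: 12.38
tool_pos: [0.9915, -0.2297, 0.539]
tool_rot: [2.082, 1.714, 0.476]
contact_force: [0.1, 0.1, -4.6]
opening: 0.025
grip_force: 102.9
```

```bash
python3 s.py
```

```text
12.38 [ 0.9915 -0.2297  0.539 ] q [-0.307  1.058  0.056  0.066  1.5   -0.101] op 0.025 F [ 0.1  0.1 -4.6]
tilt 0.5321 tilt az -0.178 y az -0.196
[[0.1899, 0.8454, 0.4993, 0.9915], [0.9818, -0.1676, -0.0896, -0.2297], [0.0079, 0.5072, -0.8618, 0.539], [0.0, 0.0, 0.0, 1.0]]
```

Emit:
apply_moves:
  plan:
    - [0.0,0.116,-0.577,-0.212,0]
    - [0.0,0.116,-0.577,-0.212,0]
    - [0.0,0.116,-0.577,-0.212,0]
    - [0.0,0.116,-0.577,-0.212,0]
    - [0.0,0.116,-0.577,-0.212,0]
    - [0.0,0.116,-0.577,-0.212,0]
    - [0.0,0.116,-0.577,-0.212,0]
    - [0.0,0.116,-0.577,-0.212,0]
    - [0.0,0.116,-0.577,-0.212,0]
    - [0.0,0.116,-0.577,-0.212,0]
    - [0.0,0.116,-0.577,-0.212,0]
    - [0.0,0.116,-0.577,-0.212,0]

```text
t: 13.38
tool_pos: [0.5848, -0.0662, 0.4633]
tool_rot: [2.082, 1.714, 0.476]
contact_force: [-0.2, 0.4, -3.1]
opening: 0.0249
grip_force: 102.8
```

```bash
cat > e.py <<'E'
from fit import *
import sys
def res_l6(v,P):
    L=(P-v[:3])@R.from_rotvec(v[3:]).as_matrix()
    z=.018*0
    return np.min([box(L,np.zeros(3),np.array([.013,.06,.018])),box(L,np.array([0,0,-.024]),np.array([.032,.017,.006])),
      box(L,np.array([.027,0,-.058]),np.array([.005,.017,.028])),box(L,np.array([-.027,0,-.058]),np.array([.005,.017,.028]))],0)
p=shot('wrist'); T=tool()
P,uv=cloud(p)
# saddle
S0=np.array([.502,-.0155,.1016]); Rs=saddleR(-.179)
G=T[:3,3]+T[:3,2]*ctrl.pinch_z
near=np.linalg.norm(P-G,axis=1)<.12
m=((P>[.40,-.14,.004])&(P<[.66,.12,.2])).all(1)&~near
if '-l' not in sys.argv:
    for psi in(-.25,-.12):
        v,a,b,md=fit_saddle(P[m],[.502,-.0155,psi,0,.0016]); print('saddle',v.round(4),a,b,md.round(5))
Pt=(P-T[:3,3])@T[:3,:3]
h=[((abs(Pt[:,0])<.07)&(abs(Pt[:,1])<.04)&(Pt[:,2]>.178)&(Pt[:,2]<.26))|((abs(Pt[:,0])>.016)&(abs(Pt[:,0])<.065)&(abs(Pt[:,1])<.02)&(Pt[:,2]>.12)&(Pt[:,2]<.18))][0]
Q=Pt[h]; x0=np.r_[0,0,.156,R.from_matrix(np.array([[0,-1,0],[1,0,0],[0,0,-1.]])@np.diag([1,-1,1]) if 0 else np.array([[0,1,0],[1,0,0],[0,0,-1.]])).as_rotvec()]
r=least_squares(res_l6,x0,args=(Q,),loss='soft_l1',f_scale=.001); v=r.x
A=R.from_rotvec(v[3:]).as_matrix()
print('lamp in tool',v[:3].round(4),len(Q),np.median(r.fun).round(5)); print(A.round(3).tolist())
np.save('lamp_tool.npy',v)
np.savez('w3.npz',img=p['img'],range_z=p['range_z'],K=p['K'],W=p['W']); cv2.imwrite('pics/w3.png',p['img'])
E
python3 e.py; python3 s.py
```

```text
saddle [ 0.5014 -0.0168 -0.1835  0.002   0.0017] 1360 4184 0.00077
saddle [ 0.5014 -0.0168 -0.1835  0.002   0.0017] 1360 4184 0.00077
lamp in tool [-0.005   0.0114  0.1516] 12640 1e-05
[[0.003, 1.0, -0.006], [1.0, -0.003, -0.005], [-0.005, -0.006, -1.0]]
13.43 [ 0.5786 -0.0632  0.4566] q [-0.243 -0.197  1.787  0.041  1.037 -0.063] op 0.0246 F [ -1.9   3.1 -15.4]
tilt 0.5161 tilt az -0.172 y az -0.195
[[0.1879, 0.8534, 0.4863, 0.5786], [0.9821, -0.1682, -0.0842, -0.0632], [0.0099, 0.4934, -0.8697, 0.4566], [0.0, 0.0, 0.0, 1.0]]
```

View pics/w3.png

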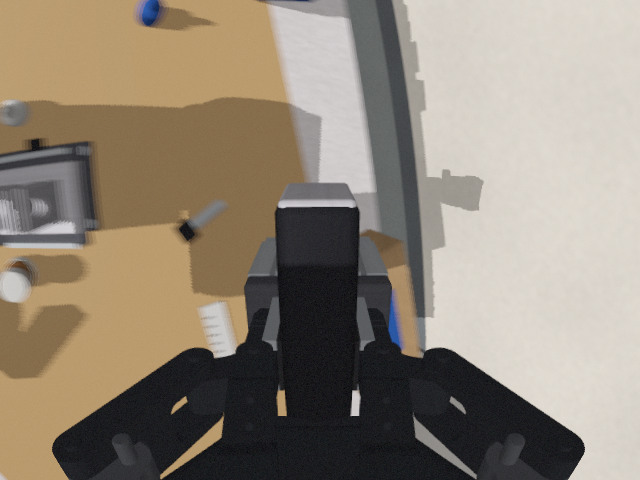

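Emit:
apply_moves:
  plan:
    - [0.0,0.005,-0.03,-0.03,0]
    - [0.0,0.031,-0.251,-0.025,0]
    - [0.0,0.031,-0.251,-0.017,0]
    - [0.0,0.031,-0.251,-0.017,0]
    - [0.0,0.031,-0.251,-0.017,0]
    - [0.0,0.031,-0.251,-0.017,0]
    - [0.0,0.031,-0.251,-0.017,0]
    - [0.0,0.031,-0.251,-0.017,0]
    - [0.0,0.031,-0.251,-0.017,0]
    - [0.0,0.031,-0.251,-0.017,0]
    - [0.0,0.031,-0.251,-0.017,0]

```text
t: 14.35
tool_pos: [0.3728, 0.0068, 0.3533]
tool_rot: [2.081, 1.713, 0.477]
contact_force: [-0.5, 0.5, -4.4]
opening: 0.0244
grip_force: 103.0
```

```bash
cat > g.py <<'E'
from fit import *
p=shot('wrist'); T=tool(); P,uv=cloud(p); Pt=(P-T[:3,3])@T[:3,:3]
z=Pt[:,2]; x=Pt[:,0]; y=Pt[:,1]
# bar end face / top edge
b=(abs(y)<.010)&(z>.139)&(z<.172)&(x>.03)&(x<.08); print('bar end x',np.percentile(Pt[b,0],[50,90]) if b.any() else None,b.sum())
t=(abs(y)<.010)&(x>.02)&(x<.055)&(z<.15)&(z>.12); print('bar top z',np.median(z[t]) if t.any() else None,t.sum())
# tines front edges
for lo,hi in((-.035,-.019),(.019,.035)):
    q=(y>lo)&(y<hi)&(z>.192)&(z<.238)&(x>.005)&(x<.03); print('tine',q.sum(), np.median(Pt[q],0).round(4) if q.any() else None, np.percentile(y[q],[5,95]).round(4) if q.any() else None, np.percentile(z[q],99).round(4) if q.any() else None)
s=(((P>[.40,-.14,.004])&(P<[.66,.12,.2])).all(1))&~((abs(y)<.045)&(z<.245)&(abs(x)<.075))
v,a,bb,md=fit_saddle(P[s],[.5014,-.0168,-.1835,0,.0016]); print('saddle',v.round(4),a,bb,md.round(5))
cv2.imwrite('pics/w4.png',p['img'])
S=np.array([v[0],v[1],.1+v[4]]); Rs=saddleR(v[2])
print('tool axes in saddle',(Rs.T@T[:3,:3]).round(3).tolist(),'grasp in saddle',(Rs.T@(T[:3,3]+T[:3,2]*.1547-S)).round(4))
E
python3 g.py; python3 s.py
```

```text
bar end x [0.05733663 0.05752559] 930
bar top z 0.1354617217769951 6911
tine 575 [ 0.0143 -0.0272  0.2083] [-0.032  -0.0226] 0.2366
tine 597 [0.0146 0.0258 0.2084] [0.0215 0.0307] 0.2364
saddle [ 5.025e-01 -1.540e-02 -1.993e-01  5.000e-04  9.000e-04] 7413 2876 0.00055
tool axes in saddle [[-0.029, 0.999, 0.02], [0.996, 0.031, -0.088], [-0.088, 0.017, -0.996]] grasp in saddle [0.0122 0.0109 0.1291]
14.4 [0.3729 0.0068 0.353 ] q [-0.183 -0.773  2.349  0.003  1.033  0.01 ] op 0.0248 F [-0.3 -0.3 -4.6]
tilt 0.5327 tilt az -0.178 y az -0.196
[[0.1902, 0.845, 0.4998, 0.3729], [0.9817, -0.1679, -0.0897, 0.0068], [0.0081, 0.5078, -0.8615, 0.353], [0.0, 0.0, 0.0, 1.0]]
```

View pics/w4.png

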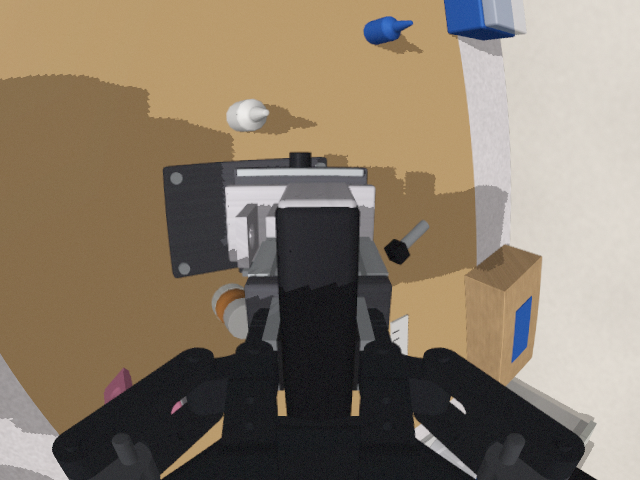

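```bash
sed -i "s/from_euler('zy'/from_euler('ZY'/" fit.py
cat > g2.py <<'E'
from fit import *
def go(p,lamp=True,v0=[.5025,-.0154,-.19,0,.001]):
    T=tool(); P,uv=cloud(p); Pt=(P-T[:3,3])@T[:3,:3]; x,y,z=Pt.T
    s=((P>[.40,-.14,.004])&(P<[.66,.12,.2])).all(1)
    if lamp: s&=~((abs(y)<.045)&(z<.245)&(abs(x)<.075))
    v,a,b,md=fit_saddle(P[s],v0); print('saddle',v.round(4),a,b,md.round(5))
    S=np.array([v[0],v[1],.1+v[4]]); Rs=saddleR(v[2])
    print('tool axes in saddle',(Rs.T@T[:3,:3]).round(3).tolist(),'grasp in saddle',(Rs.T@(T[:3,3]+T[:3,2]*.1547-S)).round(4))
    return v,P
if __name__=='__main__':
    go(shot('wrist'))
    for n in('w1','wrist2'):
        d=dict(np.load(n+'.npz')); d['n']='wrist'; go(d,False)
E
python3 g2.py
```

```text
saddle [ 0.5023 -0.0155 -0.2062  0.0013  0.0009] 7431 4276 0.00045
tool axes in saddle [[-0.009, 1.0, 0.008], [1.0, 0.009, 0.014], [0.014, 0.008, -1.0]] grasp in saddle [ 0.0134 -0.0024  0.129 ]
saddle [ 5.026e-01 -1.450e-02 -2.027e-01  4.000e-04  9.000e-04] 3288 8016 0.00043
tool axes in saddle [[-0.006, 1.0, 0.008], [1.0, 0.006, 0.013], [0.013, 0.008, -1.0]] grasp in saddle [ 0.0133 -0.0033  0.129 ]
saddle [ 5.026e-01 -1.450e-02 -2.024e-01  4.000e-04  9.000e-04] 3308 8043 0.00043
tool axes in saddle [[-0.005, 1.0, 0.008], [1.0, 0.005, 0.013], [0.012, 0.008, -1.0]] grasp in saddle [ 0.0133 -0.0033  0.129 ]
```

Emit:
apply_moves:
  plan:
    - [0.0,0.005,-0.013,0.0,0]
    - [0.0,0.005,-0.013,0.02,0]
    - [0.0,0.005,-0.013,0.02,0]
    - [0.0,0.005,-0.013,0.02,0]
    - [0.0,0.005,-0.013,0.02,0]

```text
t: 14.87
tool_pos: [0.3723, 0.0122, 0.3278]
tool_rot: [2.084, 1.715, 0.474]
contact_force: [0.1, -0.2, -3.8]
opening: 0.0247
grip_force: 103.0
```

```bash
cat > g3.py <<'E'
from g2 import *
p=shot('wrist'); v,P=go(p)
S=np.array([v[0],v[1],.1+v[4]]); Q=(P-S)@saddleR(v[2])
# points seen from +y side: fin edges at y~+18, tines at y~+17
def spans(zlo,zhi,ylo,yhi):
    m=(Q[:,2]>zlo)&(Q[:,2]<zhi)&(Q[:,1]>ylo)&(Q[:,1]<yhi)&(abs(Q[:,0])<.06); h,e=np.histogram(Q[m,0]*1000,np.arange(-50,51,1)); return [(int(e[i]),int(h[i])) for i in range(100) if h[i]>2]
print('fins',spans(-.02,.0165,.012,.026)); print('tines',spans(.03,.07,.010,.026))
im=p['img'][130:360,180:430]; cv2.imwrite('pics/w5.png',cv2.resize(im,None,fx=2.6,fy=2.6,interpolation=2))
E
python3 g3.py; python3 s.py
```

```text
saddle [ 0.5025 -0.0155 -0.2043  0.0014  0.0009] 8573 4202 0.00045
tool axes in saddle [[-0.007, 1.0, 0.007], [1.0, 0.007, 0.014], [0.014, 0.007, -1.0]] grasp in saddle [-0.0005  0.0029  0.1087]
fins [(-42, 18), (-41, 20), (-40, 26), (-39, 23), (-38, 28), (-37, 23), (-36, 20), (-35, 27), (-34, 78), (32, 8), (33, 99), (34, 23), (35, 23), (36, 22), (37, 26), (38, 18), (39, 23), (40, 24), (41, 11)]
tines [(-34, 24), (-33, 50), (-32, 48), (-31, 50), (-30, 48), (-29, 47), (-28, 51), (-27, 48), (-26, 48), (-25, 38), (-24, 79), (20, 92), (21, 38), (22, 49), (23, 51), (24, 53), (25, 49), (26, 45), (27, 47), (28, 50), (29, 45), (30, 23)]
14.92 [0.3723 0.0122 0.3282] q [-0.166 -0.755  2.38  -0.007  0.986  0.03 ] op 0.025 F [ 0.3  0.4 -4.6]
tilt 0.5307 tilt az -0.177 y az -0.196
[[0.19, 0.846, 0.4982, 0.3723], [0.9817, -0.1679, -0.0894, 0.0122], [0.0081, 0.5061, -0.8625, 0.3282], [0.0, 0.0, 0.0, 1.0]]
```

View pics/w5.png

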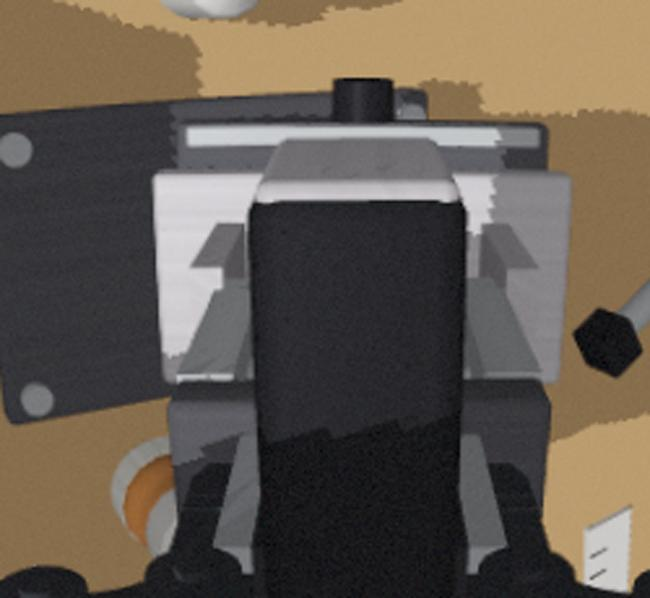

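Emit:
apply_moves:
  plan:
    - [0.0,0.0,0.001,0.006,0]
    - [0.0,0.0,0.001,0.012,0]
    - [0.0,0.0,0.001,0.018,0]
    - [0.0,0.0,0.001,0.024,0]
    - [0.0,0.0,0.001,0.03,0]
    - [0.0,0.0,0.001,0.035,0]

```text
t: 15.42
tool_pos: [0.3904, 0.0091, 0.2965]
tool_rot: [2.084, 1.716, 0.473]
contact_force: [-0.2, -0.2, -4.7]
opening: 0.0247
grip_force: 103.2
```

Emit:
apply_moves:
  plan:
    - [0.0,0.0,0.0,0.006,0]
    - [0.0,0.0,0.0,0.012,0]
    - [0.0,0.0,0.0,0.017,0]
    - [0.0,0.0,0.0,0.017,0]

```text
t: 15.75
tool_pos: [0.3988, 0.0075, 0.2817]
tool_rot: [2.084, 1.716, 0.473]
contact_force: [0.0, 0.4, -4.6]
opening: 0.0245
grip_force: 103.2
```

```bash
python3 g3.py; python3 s.py
```

```text
saddle [ 0.5026 -0.0156 -0.2035  0.0008  0.0009] 11749 2739 0.00046
tool axes in saddle [[-0.007, 1.0, 0.005], [1.0, 0.007, 0.013], [0.013, 0.005, -1.0]] grasp in saddle [-0.0007  0.0037  0.0556]
fins [(-42, 35), (-41, 47), (-40, 38), (-39, 42), (-38, 52), (-37, 45), (-36, 45), (-35, 42), (-34, 62), (-33, 48), (-32, 47), (-31, 40), (-30, 51), (-29, 45), (-28, 48), (-27, 43), (-26, 47), (-25, 36), (-24, 65), (18, 12), (19, 29), (20, 30), (21, 38), (22, 49), (23, 43), (24, 49), (25, 47), (26, 47), (27, 44), (28, 42), (29, 45), (30, 13), (32, 16), (33, 160), (34, 46), (35, 42), (36, 47), (37, 49), (38, 41), (39, 47), (40, 44), (41, 20)]
tines [(-34, 15), (-33, 41), (-32, 52), (-31, 53), (-30, 54), (-29, 54), (-28, 68), (-27, 88), (-26, 92), (-25, 86), (-24, 79), (-23, 93), (-22, 60), (-21, 105), (-20, 131), (-19, 109), (-18, 84), (-17, 55), (-16, 19), (-15, 10), (11, 14), (12, 39), (13, 75), (14, 102), (15, 125), (16, 135), (17, 88), (18, 77), (19, 110), (20, 118), (21, 118), (22, 120), (23, 117), (24, 74), (25, 59), (26, 55), (27, 58), (28, 50), (29, 38), (30, 5)]
15.8 [0.3987 0.0076 0.2823] q [-0.167 -0.597  2.371 -0.007  0.839  0.03 ] op 0.025 F [ 0.6  0.3 -4.7]
tilt 0.5285 tilt az -0.177 y az -0.196
[[0.1898, 0.8471, 0.4964, 0.3987], [0.9818, -0.1679, -0.0889, 0.0076], [0.008, 0.5042, -0.8635, 0.2823], [0.0, 0.0, 0.0, 1.0]]
```

Emit:
apply_moves:
  plan:
    - [0.0,0.0,0.001,0.0015,0]
    - [0.0,0.0,0.001,0.003,0]
    - [0.0,0.0,0.001,0.004,0]
    - [0.0,0.0,0.001,0.005,0]
    - [0.0,0.0,0.001,0.005,0]

```text
t: 16.22
tool_pos: [0.4021, 0.0072, 0.2819]
tool_rot: [2.085, 1.717, 0.472]
contact_force: [-24.7, 4.2, 16.3]
opening: 0.0251
grip_force: 107.8
```

Emit:
apply_moves:
  plan:
    - [0.0,0.0,0.0,-0.001,0]
    - [0.0854,0.0,-0.001,-0.001,0]
    - [0.0854,0.0,-0.001,-0.001,0]
    - [0.0854,0.0,-0.001,-0.001,0]
    - [0.0854,0.0,-0.001,-0.001,0]
    - [0.0854,0.0,-0.001,-0.001,0]
    - [0.0854,0.0,-0.001,-0.03,0]
    - [0.0854,0.0,-0.001,-0.06,0]
    - [0.0854,0.0,-0.001,-0.08,0]
    - [0.0854,0.0,-0.001,-0.08,0]

```text
t: 17.05
tool_pos: [0.3614, 0.0144, 0.3527]
tool_rot: [2.076, 1.71, 0.482]
contact_force: [0.4, 0.6, 1.0]
opening: 0.0854
grip_force: 0.0
```

```bash
cat > k.py <<'E'
from e import res_l6
E
cat > lampfit.py <<'E'
from fit import *
def lf(v,P):
    L=(P-v[:3])@R.from_rotvec(v[3:]).as_matrix()
    return np.abs(np.min([box(L,np.zeros(3),np.array([.013,.06,.018])),box(L,np.array([0,0,-.024]),np.array([.032,.017,.006])),
      box(L,np.array([.027,0,-.058]),np.array([.005,.017,.028])),box(L,np.array([-.027,0,-.058]),np.array([.005,.017,.028]))],0))
def lamp_in_saddle(P,v):
    S=np.array([v[0],v[1],.1+v[4]]); Q=(P-S)@saddleR(v[2])
    m=(Q[:,2]>.0185)&(Q[:,2]<.085)&(abs(Q[:,0])<.05)&(abs(Q[:,1])<.075); Q=Q[m]
    r=least_squares(lf,[0,0,.054,0,0,0],args=(Q,),loss='soft_l1',f_scale=.001); A=R.from_rotvec(r.x[3:])
    print('lamp_bar in saddle',r.x.round(4),'bore',(r.x[:3]+A.apply([0,0,-.054])).round(4),len(Q),np.median(r.fun).round(5))
if __name__=='__main__':
    p=shot('wrist'); T=tool(); P,uv=cloud(p); Pt=(P-T[:3,3])@T[:3,:3]
    for v in ([.5025,-.0150,-.204,.001,.0009],): lamp_in_saddle(P[Pt[:,2]>.18],v)
    cv2.imwrite('pics/w6.png',p['img'])
E
python3 lampfit.py; python3 s.py
```

```text
lamp_bar in saddle [-0.0015  0.0021  0.0538 -0.      0.0004  0.0063] bore [-0.0016  0.0021 -0.0002] 12145 0.00045
17.1 [0.3616 0.0143 0.3504] q [-0.165 -0.817  2.376 -0.007  1.047  0.03 ] op 0.0854 F [ 0.5 -0.   0.5]
tilt 0.5367 tilt az -0.177 y az -0.196
[[0.1897, 0.843, 0.5033, 0.3616], [0.9818, -0.1672, -0.0901, 0.0143], [0.0082, 0.5113, -0.8594, 0.3504], [0.0, 0.0, 0.0, 1.0]]
```

View pics/w6.png

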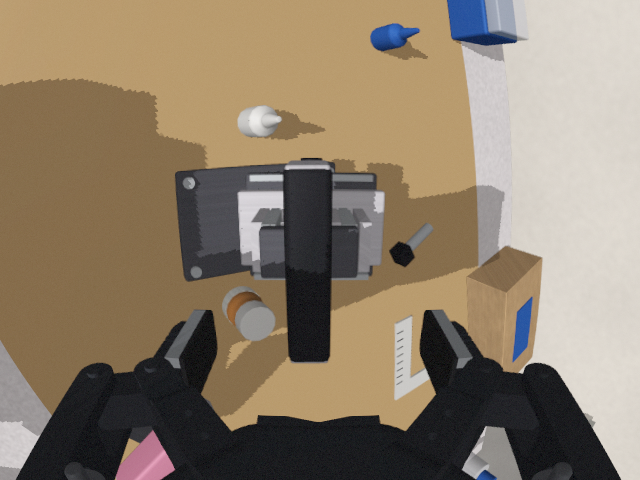

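Emit:
apply_moves:
  plan:
    - [0.0854,0,-0.16,-0.12,0]
    - [0.0854,0,-0.16,-0.12,0]
    - [0.0854,0,-0.16,-0.12,0]
    - [0.0854,0,-0.16,-0.12,0]
    - [0.0854,0,-0.16,-0.12,0]

```text
t: 17.52
tool_pos: [0.3052, 0.0705, 0.3668]
tool_rot: [2.097, 1.721, 0.442]
contact_force: [0.5, 0.2, -0.1]
opening: 0.0855
grip_force: 0.0
```

Emit:
apply_moves:
  plan:
    - [0.0854,0,-0.2,-0.12,0]
    - [0.0854,0,-0.2,-0.12,0]

```text
t: 17.68
tool_pos: [0.2849, 0.1133, 0.3714]
tool_rot: [2.108, 1.719, 0.411]
contact_force: [-0.1, 0.4, -0.2]
opening: 0.0853
grip_force: 0.0
```

```bash
python3 s.py
```

```text
17.68 [0.2849 0.1133 0.3714] q [ 0.206 -1.007  2.424 -0.214  1.282  0.423] op 0.0853 F [-0.1  0.4 -0.2]
tilt 0.491 tilt az -0.24 y az -0.198
[[0.2054, 0.8649, 0.458, 0.2849], [0.9785, -0.1731, -0.1121, 0.1133], [-0.0177, 0.4712, -0.8818, 0.3714], [0.0, 0.0, 0.0, 1.0]]
```

Emit:
apply_moves:
  plan:
    - [0.0854,0,-0.2,-0.12,0]
    - [0.0854,0,-0.2,-0.12,0]

```text
t: 17.85
tool_pos: [0.2483, 0.163, 0.3769]
tool_rot: [2.112, 1.717, 0.385]
contact_force: [0.9, 1.5, -0.1]
opening: 0.0851
grip_force: 0.0
```

```bash
python3 s.py
```

```text
17.85 [0.2483 0.163  0.3769] q [ 0.439 -1.007  2.414 -0.315  1.369  0.651] op 0.0851 F [ 0.9  1.5 -0.1]
tilt 0.4817 tilt az -0.275 y az -0.197
[[0.2119, 0.8697, 0.4459, 0.2483], [0.9768, -0.1735, -0.1258, 0.163], [-0.0321, 0.4622, -0.8862, 0.3769], [0.0, 0.0, 0.0, 1.0]]
```

Emit:
apply_moves:
  plan:
    - [0.0854,-0.137,0.071,0.042,0]
    - [0.0854,-0.137,0.071,0.042,0]
    - [0.0854,-0.137,0.071,0.042,0]
    - [0.0854,-0.137,0.071,0.042,0]
    - [0.0854,-0.137,0.071,0.042,0]

```text
t: 18.27
tool_pos: [0.3132, 0.0071, 0.3773]
tool_rot: [2.124, 1.709, 0.373]
contact_force: [-0.1, 0.5, -0.2]
opening: 0.0853
grip_force: 0.0
```

Emit:
apply_moves:
  plan:
    - [0.0854,-0.05,-0.17,-0.1,0]
    - [0.0854,-0.05,-0.17,-0.1,0]

```text
t: 18.43
tool_pos: [0.3094, 0.0172, 0.3865]
tool_rot: [2.137, 1.724, 0.347]
contact_force: [-0.3, 0.2, 0.1]
opening: 0.0854
grip_force: 0.0
```

```bash
python3 s.py
```

```text
18.43 [0.3094 0.0172 0.3865] q [-0.164 -1.007  2.396 -0.064  1.307  0.051] op 0.0854 F [-0.3  0.2  0.1]
tilt 0.45 tilt az -0.306 y az -0.202
[[0.22, 0.883, 0.4147, 0.3094], [0.9747, -0.1812, -0.1311, 0.0172], [-0.0407, 0.433, -0.9005, 0.3865], [0.0, 0.0, 0.0, 1.0]]
```

Emit:
apply_moves:
  plan:
    - [0.0854,-0.05,-0.17,-0.1,0]
    - [0.0854,-0.05,-0.17,-0.1,0]

```text
t: 18.6
tool_pos: [0.3049, 0.028, 0.3998]
tool_rot: [2.146, 1.736, 0.321]
contact_force: [-0.1, 0.1, 0.6]
opening: 0.0855
grip_force: 0.0
```

```bash
python3 s.py
```

```text
18.6 [0.3049 0.028  0.3998] q [-0.123 -1.008  2.373 -0.088  1.356  0.088] op 0.0855 F [-0.1  0.1  0.6]
tilt 0.4298 tilt az -0.329 y az -0.198
[[0.2189, 0.8925, 0.3943, 0.3049], [0.9745, -0.1795, -0.1348, 0.028], [-0.0495, 0.4137, -0.9091, 0.3998], [0.0, 0.0, 0.0, 1.0]]
```

Emit:
apply_moves:
  plan:
    - [0.0854,-0.1,-0.17,-0.08,0]

```text
t: 18.68
tool_pos: [0.3029, 0.0236, 0.4051]
tool_rot: [2.156, 1.746, 0.295]
contact_force: [1.9, -0.0, 0.2]
opening: 0.0853
grip_force: 0.0
```

Emit:
apply_moves:
  plan:
    - [0.0854,-0.1,-0.17,-0.08,0]

```text
t: 18.77
tool_pos: [0.3008, 0.0172, 0.4108]
tool_rot: [2.17, 1.754, 0.265]
contact_force: [0.2, -0.5, -0.9]
opening: 0.0852
grip_force: 0.0
```

Emit:
apply_moves:
  plan:
    - [0.0854,-0.1,-0.17,-0.08,0]

```text
t: 18.85
tool_pos: [0.2984, 0.0101, 0.4182]
tool_rot: [2.185, 1.76, 0.237]
contact_force: [0.3, 0.5, -0.1]
opening: 0.0856
grip_force: 0.0
```

Emit:
apply_moves:
  plan:
    - [0.0854,-0.1,-0.17,-0.08,0]

```text
t: 18.93
tool_pos: [0.2958, 0.0022, 0.4269]
tool_rot: [2.199, 1.768, 0.21]
contact_force: [0.0, 0.1, -0.3]
opening: 0.0855
grip_force: 0.0
```

```bash
python3 s.py
```

```text
18.93 [0.2958 0.0022 0.4269] q [-0.217 -1.009  2.324 -0.079  1.49  -0.007] op 0.0855 F [ 0.   0.1 -0.3]
tilt 0.3453 tilt az -0.453 y az -0.202
[[0.2274, 0.925, 0.3043, 0.2958], [0.9706, -0.1899, -0.1481, 0.0022], [-0.0792, 0.3291, -0.941, 0.4269], [0.0, 0.0, 0.0, 1.0]]
```

Emit:
apply_moves:
  plan:
    - [0.0854,-0.07,-0.2,-0.03,0]

```text
t: 19.02
tool_pos: [0.2935, -0.0009, 0.4274]
tool_rot: [2.213, 1.771, 0.184]
contact_force: [0.2, 0.6, 0.3]
opening: 0.0851
grip_force: 0.0
```

Emit:
apply_moves:
  plan:
    - [0.0854,-0.07,-0.2,-0.03,0]

```text
t: 19.1
tool_pos: [0.291, -0.0034, 0.4244]
tool_rot: [2.23, 1.781, 0.153]
contact_force: [0.4, -0.0, -0.1]
opening: 0.0856
grip_force: 0.0
```

Emit:
apply_moves:
  plan:
    - [0.0854,-0.07,-0.2,-0.03,0]

```text
t: 19.18
tool_pos: [0.2883, -0.0065, 0.4234]
tool_rot: [2.246, 1.79, 0.123]
contact_force: [-0.2, 0.3, 0.5]
opening: 0.0856
grip_force: 0.0
```

Emit:
apply_moves:
  plan:
    - [0.0854,-0.07,-0.2,-0.03,0]

```text
t: 19.27
tool_pos: [0.2856, -0.0099, 0.4242]
tool_rot: [2.261, 1.798, 0.093]
contact_force: [-0.3, -0.2, -0.6]
opening: 0.0856
grip_force: 0.0
```

Emit:
apply_moves:
  plan:
    - [0.0854,-0.06,-0.2,-0.02,0]

```text
t: 19.35
tool_pos: [0.2829, -0.012, 0.4246]
tool_rot: [2.275, 1.804, 0.065]
contact_force: [0.6, -0.1, -0.9]
opening: 0.0856
grip_force: 0.0
```

Emit:
apply_moves:
  plan:
    - [0.0854,-0.06,-0.2,-0.02,0]

```text
t: 19.43
tool_pos: [0.2802, -0.014, 0.4253]
tool_rot: [2.29, 1.812, 0.036]
contact_force: [-0.0, 0.3, -0.2]
opening: 0.0857
grip_force: 0.0
```

```bash
python3 s.py
```

```text
19.43 [ 0.2802 -0.014   0.4253] q [-0.275 -1.01   2.321 -0.109  1.635 -0.061] op 0.0857 F [-0.   0.3 -0.2]
tilt 0.2225 tilt az -0.791 y az -0.221
[[0.2392, 0.9585, 0.1552, 0.2802], [0.9639, -0.2152, -0.1569, -0.014], [-0.117, 0.1871, -0.9753, 0.4253], [0.0, 0.0, 0.0, 1.0]]
```

Emit:
apply_moves:
  plan:
    - [0.0854,-0.05,-0.2,-0.02,0]

```text
t: 19.52
tool_pos: [0.2773, -0.0141, 0.427]
tool_rot: [2.305, 1.819, 0.007]
contact_force: [-1.1, 0.2, 0.1]
opening: 0.0854
grip_force: 0.0
```

Emit:
apply_moves:
  plan:
    - [0.0854,-0.05,-0.2,-0.02,0]

```text
t: 19.6
tool_pos: [0.2743, -0.0138, 0.4297]
tool_rot: [2.319, 1.826, -0.023]
contact_force: [-0.1, 0.2, -0.2]
opening: 0.0855
grip_force: 0.0
```

Emit:
apply_moves:
  plan:
    - [0.0854,-0.05,-0.2,-0.02,0]

```text
t: 19.68
tool_pos: [0.2711, -0.0133, 0.4336]
tool_rot: [2.333, 1.833, -0.052]
contact_force: [-0.4, -0.5, -0.4]
opening: 0.0853
grip_force: 0.0
```

Emit:
apply_moves:
  plan:
    - [0.0854,-0.05,-0.2,-0.02,0]

```text
t: 19.77
tool_pos: [0.2678, -0.0126, 0.4388]
tool_rot: [2.346, 1.84, -0.082]
contact_force: [-0.4, -0.2, 0.3]
opening: 0.0854
grip_force: 0.0
```

```bash
python3 s.py
```

```text
19.77 [ 0.2678 -0.0126  0.4388] q [-0.271 -1.01   2.297 -0.141  1.756 -0.064] op 0.0854 F [-0.4 -0.2  0.3]
tilt 0.1681 tilt az -1.239 y az -0.234
[[0.242, 0.9687, 0.0545, 0.2678], [0.96, -0.2309, -0.1581, -0.0126], [-0.1406, 0.0906, -0.9859, 0.4388], [0.0, 0.0, 0.0, 1.0]]
```

Emit:
apply_moves:
  plan:
    - [0.0854,0.437,0.154,0.078,1.01]
    - [0.0854,0.437,0.154,0.078,1.01]
    - [0.0854,0.437,0.154,0.078,1.01]
    - [0.0854,0.437,0.154,0.078,1.01]
    - [0.0854,0.437,0.154,0.078,1.01]
    - [0.0854,0.437,0.154,0.078,1.01]
    - [0.0854,0.437,0.154,0.078,1.01]
    - [0.0854,0.437,0.154,0.078,1.01]
    - [0.0854,0.437,0.154,0.078,1.01]
    - [0.0854,0.437,0.154,0.078,1.01]
    - [0.0854,0.437,0.154,0.078,1.01]
    - [0.0854,0.437,0.154,0.078,1.01]

```text
t: 20.77
tool_pos: [0.51, 0.3347, 0.3229]
tool_rot: [2.935, 0.475, 0.045]
contact_force: [0.3, -0.2, 1.4]
opening: 0.0853
grip_force: 0.0
```

Emit:
apply_moves:
  plan:
    - [0.0854,0,0,0,0]
    - [0.0854,0,0,0,0]

```text
t: 20.93
tool_pos: [0.5096, 0.334, 0.3207]
tool_rot: [2.934, 0.478, 0.038]
contact_force: [-0.7, -1.3, 0.4]
opening: 0.0855
grip_force: 0.0
```

```bash
cat > pin.py <<'E'
from fit import *
p=shot('wrist'); T=tool(); P,uv=cloud(p)
m=((P>[.38,.24,.02])&(P<[.64,.42,.09])).all(1); P=P[m]
def sd(v,P):  # capped cylinders; v: shoulder x,y,z, az, elev
    u=np.array([np.cos(v[3])*np.cos(v[4]),np.sin(v[3])*np.cos(v[4]),np.sin(v[4])]); d=P-v[:3]; s=d@u; r=np.linalg.norm(d-s[:,None]*u,axis=1)
    def cyl(a,b,R):
        q=np.c_[abs(s-(a+b)/2)-(b-a)/2, r-R]; return np.linalg.norm(np.maximum(q,0),axis=1)+np.minimum(q.max(1),0)
    return np.abs(np.minimum(cyl(0,.066,.013),cyl(-.086,0,.007)))
v=np.array([.505,.325,.052,.326,0])
for _ in range(5):
    f=sd(v,P); Q=P[(f<.006)]
    u=np.array([np.cos(v[3]),np.sin(v[3]),0]); s=(Q-v[:3])@u; Q=Q[(Q[:,2]>.05)&(s>-.1)&(s<.075)&~((s>.052))&~((s<-.050)&(s>-.074))] if len(Q) else Q
    r=least_squares(sd,v,args=(Q,),loss='soft_l1',f_scale=.001); v=r.x
print('pin shoulder',v.round(4),len(Q),np.median(r.fun).round(5))
u=np.array([np.cos(v[3])*np.cos(v[4]),np.sin(v[3])*np.cos(v[4]),np.sin(v[4])]); 
G=v[:3]+.03*u; g=T[:3,3]+T[:3,2]*ctrl.pinch_z
print('grip',G.round(4),'delta tool',(T[:3,:3].T@(G-g)).round(4),'u in tool',(T[:3,:3].T@u).round(3))
cv2.imwrite('pics/w7.png',p['img'])
for t in ['pin_grip','pin_shoulder','pin_tip']:
    for d in eyes.tip_of(t,p)[:1]: print(t,round(d['confidence'],2),np.round(d['point']),at(p,*d['point']))
E
python3 pin.py; python3 s.py
```

```text
pin shoulder [ 0.4984  0.3248  0.0527  0.3348 -0.0037] 4341 0.00038
grip [0.5267 0.3347 0.0526] delta tool [ 0.0167 -0.0419  0.1122] u in tool [ 1.    -0.014  0.002]
pin_grip 0.56 [255. 214.] [0.53455216 0.33765068 0.06593455]
pin_shoulder 0.93 [255. 258.] [0.50647998 0.32982797 0.06527827]
pin_tip 0.83 [272. 376.] [0.3706299  0.2770435  0.00173177]
21.13 [0.5092 0.3319 0.3261] q [ 0.485  0.083  1.718 -0.172  1.365  1.773] op 0.0851 F [-0.5  0.   0.3]
tilt 0.1696 tilt az -1.211 y az -1.252
[[0.9492, 0.309, 0.0594, 0.5092], [0.3146, -0.936, -0.158, 0.3319], [0.0068, 0.1687, -0.9856, 0.3261], [0.0, 0.0, 0.0, 1.0]]
```

View pics/w7.png

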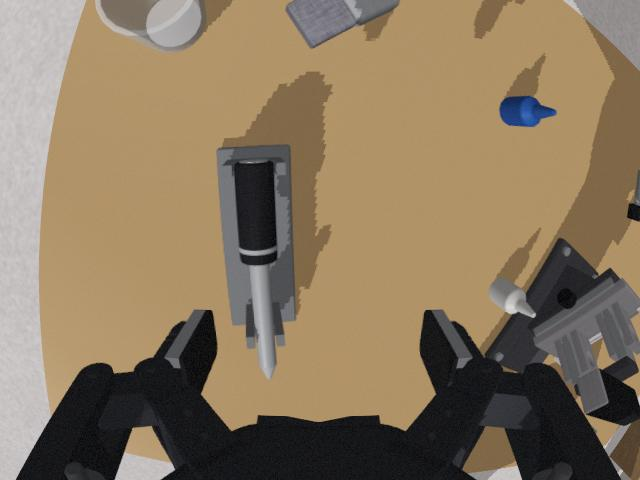

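```bash
cat >> pin.py <<'E'
s=(P-v[:3])@u; d=P-v[:3]; rr=np.linalg.norm(d-s[:,None]*u,axis=1)
h,e=np.histogram(s[(rr>.0105)&(rr<.0145)&(P[:,2]>.058)]*1000,np.arange(-20,80,2)); print('handle',[(int(a),int(b)) for a,b in zip(e,h) if b])
E
sed -i "/tip_of/,+0d" pin.py; sed -i "/^for t in/d" pin.py; python3 pin.py
```

```text
pin shoulder [ 0.4986  0.3249  0.0527  0.3339 -0.0025] 4160 0.00036
grip [0.5269 0.3347 0.0526] delta tool [ 0.0157 -0.0433  0.1157] u in tool [ 1.    -0.015  0.007]
handle [(2, 3), (4, 74), (6, 103), (8, 98), (10, 94), (12, 103), (14, 98), (16, 114), (18, 102), (20, 98), (22, 107), (24, 106), (26, 109), (28, 102), (30, 104), (32, 108), (34, 107), (36, 109), (38, 111), (40, 110), (42, 106), (44, 110), (46, 109), (48, 114), (50, 116), (52, 106), (54, 111), (56, 115), (58, 108), (60, 109), (62, 111), (64, 113), (66, 118), (68, 88), (70, 1)]
```

Emit:
apply_moves:
  plan:
    - [0.0854,0.02,-0.043,0.02,-0.015]
    - [0.0854,0.02,-0.043,0.06,-0.015]
    - [0.0854,0.02,-0.043,0.095,-0.015]
    - [0.0854,0.02,-0.043,0.115,-0.015]
    - [0.0854,0.02,-0.043,0.115,-0.015]
    - [0.0,0.02,-0.043,0.115,-0.015]
    - [0.0,0.02,-0.043,0.115,-0.015]
    - [0.0,0.02,-0.043,0.115,-0.015]
    - [0.0,0.02,-0.043,0.115,-0.015]
    - [0.0,0.02,-0.043,0.115,-0.015]
    - [0.0,0.02,-0.043,0.115,-0.015]
    - [0.0,0.02,-0.043,0.115,-0.015]
  newtons: 60

```text
t: 22.18
tool_pos: [0.5227, 0.3615, 0.2067]
tool_rot: [2.934, 0.496, 0.051]
contact_force: [-0.8, 0.7, 5.8]
opening: 0.0243
grip_force: 58.7
```

```bash
python3 s.py
```

```text
22.18 [0.5227 0.3615 0.2067] q [ 0.516  0.28   1.711 -0.181  1.181  1.824] op 0.0243 F [-0.8  0.7  5.8]
tilt 0.1693 tilt az -1.2 y az -1.236
[[0.9443, 0.3235, 0.0611, 0.5227], [0.3291, -0.9311, -0.157, 0.3615], [0.0061, 0.1684, -0.9857, 0.2067], [0.0, 0.0, 0.0, 1.0]]
```

Emit:
apply_moves:
  plan:
    - [0.0,0,0.004,-0.0245,0]
    - [0.0,0,0.0084,-0.049,0]
    - [0.0,0,0.015,-0.088,0]
    - [0.0,0.01,0.05,-0.12,0.1]
    - [0.0,0.228,0.606,-0.189,0.54]
    - [0.0,0.228,0.606,-0.189,0.54]
    - [0.0,0.228,0.606,-0.189,0.54]
    - [0.0,0.228,0.606,-0.189,0.54]
    - [0.0,0.228,0.606,-0.189,0.54]
    - [0.0,0.228,0.606,-0.189,0.54]
    - [0.0,0.228,0.606,-0.189,0.54]
    - [0.0,0.228,0.606,-0.189,0.54]
  newtons: 80

```text
t: 23.18
tool_pos: [0.7502, 0.0976, 0.4183]
tool_rot: [2.972, -0.305, 0.111]
contact_force: [-0.1, -0.8, -1.0]
opening: 0.0238
grip_force: 78.7
```

```bash
python3 s.py
```

```text
23.18 [0.7502 0.0976 0.4183] q [ 0.054  0.342  1.264 -0.163  1.487  1.839] op 0.0238 F [-0.1 -0.8 -1. ]
tilt 0.1693 tilt az -1.222 y az -1.782
[[0.9765, -0.2076, 0.0576, 0.7502], [-0.1964, -0.9677, -0.1584, 0.0976], [0.0886, 0.1434, -0.9857, 0.4183], [0.0, 0.0, 0.0, 1.0]]
```

Emit:
apply_moves:
  plan:
    - [0.0,0.22,0.163,-0.007,0]
    - [0.0,0.22,0.163,-0.007,0]
    - [0.0,0.22,0.163,-0.007,0]
    - [0.0,0.22,0.163,-0.007,0]
    - [0.0,0.22,0.163,-0.007,0]
    - [0.0,0.22,0.163,-0.007,0]
    - [0.0,0.22,0.163,-0.007,0]

```text
t: 23.77
tool_pos: [0.9311, -0.1047, 0.4672]
tool_rot: [2.97, -0.31, 0.111]
contact_force: [-0.1, -0.1, -1.5]
opening: 0.0236
grip_force: 78.7
```

Emit:
apply_moves:
  plan:
    - [0.0,0.2,-0.018,-0.03,0]
    - [0.0,0.2,-0.018,-0.03,0]

```text
t: 23.93
tool_pos: [0.9764, -0.1075, 0.4772]
tool_rot: [2.971, -0.308, 0.115]
contact_force: [1.6, -1.0, -0.8]
opening: 0.0237
grip_force: 78.7
```

Emit:
apply_moves:
  plan:
    - [0.0,0.2,-0.018,-0.05,0]

```text
t: 24.02
tool_pos: [0.9865, -0.1063, 0.4783]
tool_rot: [2.969, -0.303, 0.144]
contact_force: [49.0, -9.8, 28.9]
opening: 0.0237
grip_force: 79.0
```

Emit:
apply_moves:
  plan:
    - [0.0,0.2,-0.018,-0.05,0]

```text
t: 24.1
tool_pos: [0.9909, -0.105, 0.465]
tool_rot: [2.97, -0.297, 0.15]
contact_force: [-0.5, 0.0, -7.3]
opening: 0.0237
grip_force: 78.8
```

Emit:
apply_moves:
  plan:
    - [0.0,0.2,-0.018,-0.05,0]

```text
t: 24.18
tool_pos: [0.9918, -0.1035, 0.4764]
tool_rot: [2.965, -0.295, 0.208]
contact_force: [-0.0, -1.0, -1.8]
opening: 0.0235
grip_force: 78.8
```

```bash
cat >> s.py <<'E'
x=T[:3,0]; print('x elev',np.arcsin(x[2]).round(4),'x az',np.arctan2(x[1],x[0]).round(4))
E
python3 s.py
```

```text
24.18 [ 0.9918 -0.1035  0.4764] q [-0.163  1.106  0.062 -0.149  1.821  1.558] op 0.0235 F [-0.  -1.  -1.8]
tilt 0.2081 tilt az -0.936 y az -1.78
[[0.971, -0.2056, 0.1225, 0.9918], [-0.1841, -0.9687, -0.1664, -0.1035], [0.1528, 0.139, -0.9784, 0.4764], [0.0, 0.0, 0.0, 1.0]]
x elev 0.1534 x az -0.1874
```

Emit:
apply_moves:
  plan:
    - [0.0,0.2,-0.01,-0.05,0]

```text
t: 24.27
tool_pos: [0.9914, -0.103, 0.4908]
tool_rot: [2.959, -0.292, 0.266]
contact_force: [-0.2, -0.7, 1.4]
opening: 0.0236
grip_force: 78.7
```

Emit:
apply_moves:
  plan:
    - [0.0,0.2,-0.01,-0.04,0]

```text
t: 24.35
tool_pos: [0.9921, -0.1036, 0.4976]
tool_rot: [2.954, -0.289, 0.31]
contact_force: [-0.4, -0.3, -0.6]
opening: 0.0238
grip_force: 78.7
```

Emit:
apply_moves:
  plan:
    - [0.0,0.2,-0.01,-0.04,0]

```text
t: 24.43
tool_pos: [0.9937, -0.1043, 0.501]
tool_rot: [2.949, -0.286, 0.347]
contact_force: [0.0, -0.1, -0.6]
opening: 0.0239
grip_force: 78.7
```

Emit:
apply_moves:
  plan:
    - [0.0,0.2,-0.01,-0.03,0]

```text
t: 24.52
tool_pos: [0.9957, -0.1051, 0.5027]
tool_rot: [2.944, -0.283, 0.383]
contact_force: [0.7, -0.3, -0.6]
opening: 0.0237
grip_force: 78.7
```

Emit:
apply_moves:
  plan:
    - [0.0,0.2,0.0,-0.02,0]

```text
t: 24.6
tool_pos: [0.9981, -0.1075, 0.503]
tool_rot: [2.94, -0.279, 0.419]
contact_force: [-0.2, -0.8, -0.7]
opening: 0.0241
grip_force: 78.7
```

Emit:
apply_moves:
  plan:
    - [0.0,0.2,0.0,-0.01,0]

```text
t: 24.68
tool_pos: [1.0008, -0.1109, 0.5026]
tool_rot: [2.934, -0.276, 0.455]
contact_force: [-0.4, 0.2, -1.5]
opening: 0.0233
grip_force: 78.7
```

Emit:
apply_moves:
  plan:
    - [0.0,0.2,0.0,0.0,0]

```text
t: 24.77
tool_pos: [1.0036, -0.1142, 0.5016]
tool_rot: [2.927, -0.273, 0.491]
contact_force: [0.5, 0.1, -0.8]
opening: 0.0236
grip_force: 78.7
```

Emit:
apply_moves:
  plan:
    - [0.0,0.2,0.0,0.0,0]

```text
t: 24.85
tool_pos: [1.0063, -0.1171, 0.5012]
tool_rot: [2.92, -0.269, 0.527]
contact_force: [0.1, 0.2, 0.2]
opening: 0.0236
grip_force: 78.7
```

```bash
python3 s.py
```

```text
24.85 [ 1.0063 -0.1171  0.5012] q [-0.176  1.091  0.055 -0.13   1.626  1.548] op 0.0236 F [0.1 0.2 0.2]
tilt 0.3905 tilt az -0.522 y az -1.779
[[0.9216, -0.2046, 0.3299, 1.0063], [-0.1475, -0.9707, -0.1899, -0.1171], [0.3591, 0.1263, -0.9247, 0.5012], [0.0, 0.0, 0.0, 1.0]]
x elev 0.3673 x az -0.1588
```

Emit:
apply_moves:
  plan:
    - [0.0,0.2,0.01,0.0,0.02]

```text
t: 24.93
tool_pos: [1.0082, -0.1212, 0.5024]
tool_rot: [2.914, -0.295, 0.566]
contact_force: [0.3, 0.1, -0.5]
opening: 0.0236
grip_force: 78.7
```

Emit:
apply_moves:
  plan:
    - [0.0,0.2,0.01,0.0,0.02]

```text
t: 25.02
tool_pos: [1.0096, -0.1262, 0.5049]
tool_rot: [2.906, -0.322, 0.606]
contact_force: [0.2, 0.9, -1.7]
opening: 0.0237
grip_force: 78.7
```

Emit:
apply_moves:
  plan:
    - [0.0,0.2,0.01,0.0,0.01]

```text
t: 25.1
tool_pos: [1.0106, -0.1317, 0.5082]
tool_rot: [2.898, -0.333, 0.644]
contact_force: [-1.1, 0.2, -1.5]
opening: 0.0236
grip_force: 78.7
```

Emit:
apply_moves:
  plan:
    - [0.0,0.2,0.01,0.0,0.01]

```text
t: 25.18
tool_pos: [1.0112, -0.1373, 0.5125]
tool_rot: [2.89, -0.344, 0.682]
contact_force: [-0.1, -0.7, -2.6]
opening: 0.0241
grip_force: 78.7
```

Emit:
apply_moves:
  plan:
    - [0.0,0.2,0.01,0.0,0.01]

```text
t: 25.27
tool_pos: [1.0114, -0.1428, 0.5174]
tool_rot: [2.881, -0.355, 0.719]
contact_force: [0.8, -0.2, -0.9]
opening: 0.0235
grip_force: 78.7
```

```bash
python3 s.py
```

```text
25.27 [ 1.0114 -0.1428  0.5174] q [-0.202  1.08   0.055 -0.109  1.51   1.593] op 0.0235 F [ 0.8 -0.2 -0.9]
tilt 0.5082 tilt az -0.427 y az -1.839
[[0.8569, -0.2638, 0.4429, 1.0114], [-0.1914, -0.9606, -0.2017, -0.1428], [0.4786, 0.088, -0.8736, 0.5174], [0.0, 0.0, 0.0, 1.0]]
x elev 0.4991 x az -0.2198
```

Emit:
apply_moves:
  plan:
    - [0.0,0.2,0.0,0.0,-0.01]

```text
t: 25.35
tool_pos: [1.0116, -0.1467, 0.523]
tool_rot: [2.871, -0.337, 0.753]
contact_force: [1.1, 0.6, -1.7]
opening: 0.0238
grip_force: 78.7
```

```bash
cat > hp.py <<'E'
from fit import *
def pinfit(p,T):
    P,uv=cloud(p); Q=(P-T[:3,3])@T[:3,:3]
    def sd(v,P):
        u=np.array([1,v[2],v[3]]); u/=np.linalg.norm(u); d=P-np.array([v[4],v[0],v[1]]); s=d@u; r=np.linalg.norm(d-s[:,None]*u,axis=1)
        def cyl(a,b,Rr):
            q=np.c_[abs(s-(a+b)/2)-(b-a)/2, r-Rr]; return np.linalg.norm(np.maximum(q,0),axis=1)+np.minimum(q.max(1),0)
        return np.abs(np.minimum(cyl(0,.066,.013),cyl(-.086,0,.007)))
    v=np.array([0,.1547,0,0,-.03])
    for k in range(6):
        f=sd(v,Q); m=(f<(.006 if k<3 else .003))&((Q[:,0]<-.014)&(Q[:,0]>-.125)|(Q[:,0]>.015)&(Q[:,0]<.05)); r=least_squares(sd,v,args=(Q[m],),loss='soft_l1',f_scale=.001); v=r.x
    u=np.array([1,v[2],v[3]]); u/=np.linalg.norm(u)
    print('pin in tool: shoulder',np.r_[v[4],v[:2]].round(4),'u',u.round(4),m.sum(),'front',(Q[m][:,0]>.015).sum(),np.median(r.fun).round(5))
    return np.r_[v[4],v[:2]],u
if __name__=='__main__':
    p=shot('wrist'); T=tool(); pinfit(p,T); cv2.imwrite('pics/w8.png',p['img'])
E
python3 hp.py; python3 s.py
```

```text
pin in tool: shoulder [-0.0318 -0.0002  0.1573] u [ 1.0e+00 -7.0e-04  9.5e-03] 6788 front 4596 0.00033
25.4 [ 1.0112 -0.1474  0.5244] q [-0.206  1.074  0.055 -0.106  1.488  1.578] op 0.0236 F [-0.6 -0.3 -0.8]
tilt 0.5348 tilt az -0.415 y az -1.829
[[0.8473, -0.254, 0.4664, 1.0112], [-0.1755, -0.9628, -0.2054, -0.1474], [0.5012, 0.0922, -0.8604, 0.5244], [0.0, 0.0, 0.0, 1.0]]
x elev 0.525 x az -0.2042
```

View pics/w8.png

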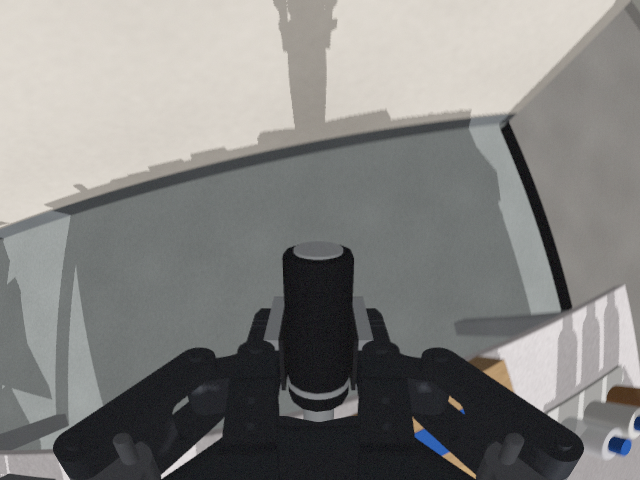

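Emit:
apply_moves:
  plan:
    - [0.0,-0.385,-0.038,-0.056,0]
    - [0.0,-0.385,-0.038,-0.056,0]
    - [0.0,-0.385,-0.038,-0.056,0]
    - [0.0,-0.385,-0.038,-0.056,0]
    - [0.0,-0.385,-0.038,-0.056,0]
    - [0.0,-0.385,-0.038,-0.056,0]
    - [0.0,-0.385,-0.038,-0.056,0]
    - [0.0,-0.385,-0.038,-0.056,0]
    - [0.0,-0.385,-0.038,-0.056,0]
    - [0.0,-0.385,-0.038,-0.056,0]
    - [0.0,-0.385,-0.038,-0.056,0]
    - [0.0,-0.385,-0.038,-0.056,0]

```text
t: 26.4
tool_pos: [0.6624, -0.0274, 0.369]
tool_rot: [2.879, -0.333, 0.73]
contact_force: [0.0, 0.3, -4.0]
opening: 0.0239
grip_force: 78.7
```

```bash
cat > ins.py <<'E'
from hp import *
from lampfit import lamp_in_saddle
def status(p,T,sh,u,v):
    S=np.array([v[0],v[1],.1+v[4]]); Rs=saddleR(v[2])
    w=lambda a:(Rs.T@(T[:3,:3]@a+T[:3,3]-S)).round(4)
    print('tip',w(sh-.1*u),'shoulder',w(sh),'u',(Rs.T@T[:3,:3]@u).round(4))
    print('tool axes in saddle',(Rs.T@T[:3,:3]).round(3).tolist())
if __name__=='__main__':
    p=shot('wrist'); T=tool(); sh,u=pinfit(p,T)
    P,uv=cloud(p); Q=(P-T[:3,3])@T[:3,:3]
    s=((P>[.40,-.14,.004])&(P<[.66,.12,.16])).all(1)&~((abs(Q[:,1])<.02)&(Q[:,2]<.18))
    V=[.5025,-.015,-.204,.001,.0009]
    v,a,b,md=fit_saddle(P[s],V); print('saddle fit',v.round(4),a,b,md.round(5))
    lamp_in_saddle(P[Q[:,2]>.18],V)
    print('with V'); status(p,T,sh,u,V); print('with fit'); status(p,T,sh,u,v)
    cv2.imwrite('pics/w9.png',p['img'])
E
python3 ins.py; python3 s.py
```

```text
pin in tool: shoulder [-0.0362  0.0003  0.1572] u [ 0.9999 -0.0025  0.0138] 6603 front 3875 0.00033
saddle fit [ 0.5025 -0.015  -0.204   0.001   0.0009] 0 0 nan
lamp_bar in saddle [0.    0.    0.054 0.    0.    0.   ] bore [0. 0. 0.] 0 nan
with V
tip [0.1383 0.0029 0.0006] shoulder [ 0.2382  0.003  -0.0019] u [ 0.9997  0.0018 -0.0244]
tool axes in saddle [[1.0, 0.002, -0.01], [0.001, -0.994, -0.105], [-0.01, 0.105, -0.994]]
with fit
tip [0.1383 0.0029 0.0006] shoulder [ 0.2382  0.003  -0.0019] u [ 0.9997  0.0018 -0.0244]
tool axes in saddle [[1.0, 0.002, -0.01], [0.001, -0.994, -0.105], [-0.01, 0.105, -0.994]]
26.45 [ 0.6652 -0.0283  0.3723] q [-0.132  0.066  1.678 -0.18   0.9    1.746] op 0.0237 F [-0.2 -0.1 -1. ]
tilt 0.5231 tilt az -0.416 y az -1.826
[[0.8532, -0.2515, 0.4569, 0.6652], [-0.1758, -0.9635, -0.2019, -0.0283], [0.491, 0.092, -0.8663, 0.3723], [0.0, 0.0, 0.0, 1.0]]
x elev 0.5132 x az -0.2032
  return _methods._mean(a, axis=axis, dtype=dtype,
  ret = ret.dtype.type(ret / rcount)
```

View pics/w9.png

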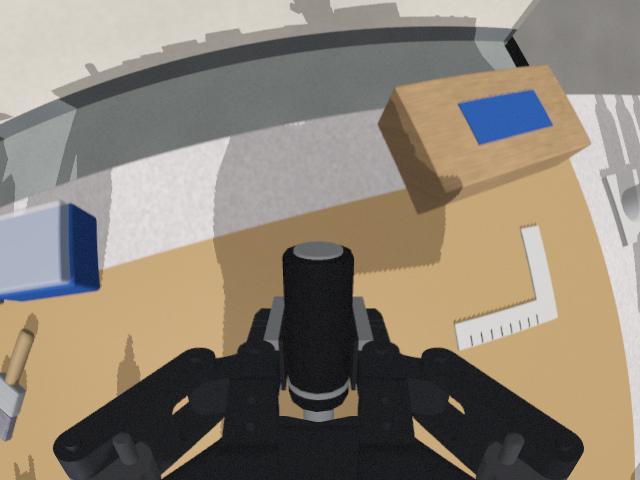

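Emit:
apply_moves:
  plan:
    - [0.0,-0.03,0.0,0.0,0]
    - [0.0,-0.06,0.0,0.0,0]
    - [0.0,-0.07,0,0.0,0]
    - [0.0,-0.07,0,0.0,0]
    - [0.0,-0.07,0,0.0,0]

```text
t: 26.87
tool_pos: [0.6102, -0.0176, 0.3432]
tool_rot: [2.871, -0.336, 0.755]
contact_force: [0.8, -0.4, -0.6]
opening: 0.0238
grip_force: 78.7
```

```bash
cat > st.py <<'E'
from ins import *
status(None,tool(),np.array([-.034,0,.1573]),np.array([1,-.001,.0115]),[.5025,-.015,-.204,.001,.0009])
o=telemetry.get_obs(); T=tool(); Rs=saddleR(-.204); print('t',round(o['t'],2),'F saddle',(Rs.T@np.array(o['contact_force'])).round(1),'M',np.round(o['wrist_torque'],2),'op',round(o['opening'],4))
E
python3 st.py; python3 - <<'E'
from h import *
p=shot('scene'); im=p['img'][200:310,240:370]; cv2.imwrite('pics/s2.png',cv2.resize(im,None,fx=5,fy=5,interpolation=2))
E
```

```text
tip [0.0789 0.0028 0.0016] shoulder [0.1789 0.0027 0.0004] u [ 1.00e+00 -8.00e-04 -1.15e-02]
tool axes in saddle [[1.0, -0.001, -0.0], [-0.001, -0.994, -0.105], [0.0, 0.105, -0.994]]
t 26.87 F saddle [ 0.5 -0.3 -0.9] M [ 0.11  0.25 -0.01] op 0.0238
```

View pics/s2.png

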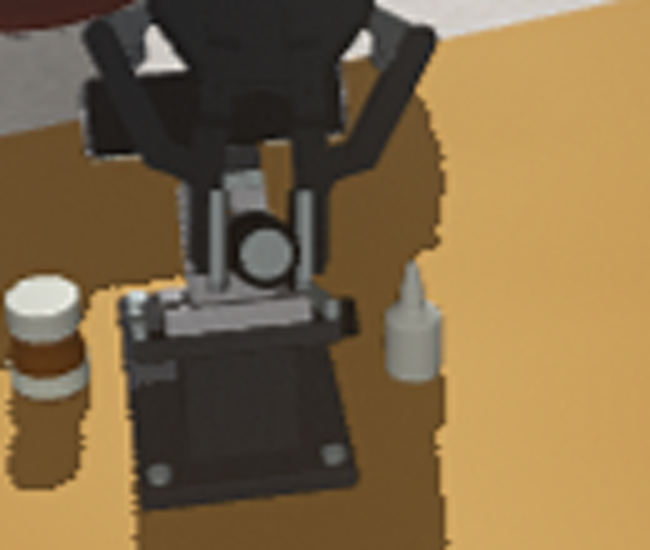

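Emit:
apply_moves:
  plan:
    - [0.0,-0.012,0.0015,0.001,0]
    - [0.0,-0.024,0.0015,0.001,0]
    - [0.0,-0.032,0.0015,0.001,0]
    - [0.0,-0.037,0.0015,0.001,0]
    - [0.0,-0.04,0.0015,0.001,0]
    - [0.0,-0.04,0.0015,0.001,0]

```text
t: 27.42
tool_pos: [0.575, -0.0119, 0.3206]
tool_rot: [2.873, -0.336, 0.749]
contact_force: [-0.1, 0.5, -1.1]
opening: 0.0238
grip_force: 78.7
```

```bash
python3 st.py
```

```text
tip [0.0362 0.0012 0.0003] shoulder [ 0.1362  0.0011 -0.0013] u [ 9.999e-01 -8.000e-04 -1.540e-02]
tool axes in saddle [[1.0, -0.0, -0.004], [-0.001, -0.994, -0.106], [-0.004, 0.106, -0.994]]
t 27.42 F saddle [-0.7  0.5 -0.9] M [0.1  0.29 0.03] op 0.0238
```

Emit:
apply_moves:
  plan:
    - [0.0,-0.002,0,0,0]
    - [0.0,-0.004,0,0,0]
    - [0.0,-0.006,0,0,0]
    - [0.0,-0.006,0,0,0]

```text
t: 27.75
tool_pos: [0.5695, -0.0107, 0.3171]
tool_rot: [2.873, -0.336, 0.748]
contact_force: [-0.5, 0.4, -2.2]
opening: 0.0238
grip_force: 78.7
```

```bash
python3 st.py
```

```text
tip [0.0295 0.0012 0.0002] shoulder [ 0.1294  0.0012 -0.0014] u [ 9.999e-01 -8.000e-04 -1.640e-02]
tool axes in saddle [[1.0, -0.0, -0.005], [-0.001, -0.994, -0.106], [-0.005, 0.106, -0.994]]
t 27.75 F saddle [-1.5  0.3 -1.6] M [0.18 0.27 0.02] op 0.0238
```

Emit:
apply_moves:
  plan:
    - [0.0,-0.003,0,0,0]
    - [0.0,-0.006,0,0,0]
    - [0.0,-0.008,0,0,0]
    - [0.0,-0.008,0,0,0]

```text
t: 28.08
tool_pos: [0.5624, -0.0092, 0.3127]
tool_rot: [2.873, -0.336, 0.747]
contact_force: [-0.7, 0.9, -0.9]
opening: 0.0237
grip_force: 78.7
```

```bash
python3 st.py
```

```text
tip [0.0209 0.0012 0.0002] shoulder [ 0.1208  0.0012 -0.0015] u [ 9.999e-01 -7.000e-04 -1.710e-02]
tool axes in saddle [[1.0, 0.0, -0.006], [-0.0, -0.994, -0.106], [-0.006, 0.106, -0.994]]
t 28.08 F saddle [-1.2  0.7 -0.4] M [0.12 0.27 0.04] op 0.0237
```

Emit:
apply_moves:
  plan:
    - [0.0,-0.003,0,0,0]
    - [0.0,-0.005,0,0,0]
    - [0.0,-0.005,0,0,0]

```text
t: 28.33
tool_pos: [0.5583, -0.0084, 0.3105]
tool_rot: [2.873, -0.336, 0.748]
contact_force: [-0.0, 0.6, -1.5]
opening: 0.0236
grip_force: 78.7
```

```bash
python3 st.py
```

```text
tip [0.0162 0.0013 0.0002] shoulder [ 0.1162  0.0012 -0.0014] u [ 0.9999 -0.001  -0.0165]
tool axes in saddle [[1.0, -0.0, -0.005], [-0.001, -0.994, -0.106], [-0.005, 0.106, -0.994]]
t 28.33 F saddle [-0.9  0.6 -1.2] M [ 0.11  0.24 -0.08] op 0.0236
```

Emit:
apply_moves:
  plan:
    - [0.0,-0.003,0,0,0]
    - [0.0,-0.006,0,0,0]
    - [0.0,-0.008,0,0,0]
    - [0.0,-0.008,0,0,0]

```text
t: 28.67
tool_pos: [0.5515, -0.0069, 0.3065]
tool_rot: [2.874, -0.336, 0.748]
contact_force: [0.2, 1.5, -1.9]
opening: 0.0236
grip_force: 78.7
```

```bash
python3 st.py
```

```text
tip [0.0081 0.0015 0.0003] shoulder [ 0.1081  0.0014 -0.0014] u [ 0.9999 -0.0012 -0.0165]
tool axes in saddle [[1.0, -0.0, -0.005], [-0.001, -0.994, -0.105], [-0.005, 0.105, -0.994]]
t 28.67 F saddle [-1.   1.5 -1.6] M [ 0.43  0.13 -0.03] op 0.0236
```

Emit:
apply_moves:
  plan:
    - [0.0,-0.003,0,0,0]
    - [0.0,-0.006,0,0,0]
    - [0.0,-0.008,0,0,0]
    - [0.0,-0.008,0,0,0]

```text
t: 29.0
tool_pos: [0.5447, -0.0055, 0.3025]
tool_rot: [2.873, -0.336, 0.747]
contact_force: [1.7, 1.9, -1.5]
opening: 0.0235
grip_force: 78.7
```

```bash
python3 st.py
```

```text
tip [0.     0.0014 0.0003] shoulder [ 0.1     0.0013 -0.0014] u [ 0.9999 -0.001  -0.0168]
tool axes in saddle [[1.0, -0.0, -0.005], [-0.001, -0.994, -0.105], [-0.005, 0.105, -0.994]]
t 29.0 F saddle [ 0.4  2.2 -2. ] M [ 0.47  0.04 -0.03] op 0.0235
```

Emit:
apply_moves:
  plan:
    - [0.0,-0.003,-0.0005,0,0]
    - [0.0,-0.006,-0.0007,0,0]
    - [0.0,-0.008,-0.0007,0,0]
    - [0.0,-0.008,-0.0007,0,0]

```text
t: 29.33
tool_pos: [0.5378, -0.0036, 0.2981]
tool_rot: [2.873, -0.335, 0.745]
contact_force: [0.5, 0.1, -1.2]
opening: 0.0236
grip_force: 78.7
```

```bash
python3 st.py
```

```text
tip [-0.0085  0.0017  0.0002] shoulder [ 0.0915  0.0016 -0.0016] u [ 9.999e-01 -4.000e-04 -1.800e-02]
tool axes in saddle [[1.0, 0.0, -0.006], [-0.0, -0.994, -0.106], [-0.006, 0.106, -0.994]]
t 29.33 F saddle [-0.2  0.2 -1.2] M [0.22 0.23 0.01] op 0.0236
```

Emit:
apply_moves:
  plan:
    - [0.0,-0.002,0,0,0]
    - [0.0,-0.004,0,0,0]
    - [0.0,-0.006,0,0,0]
    - [0.0,-0.006,0,0,0]

```text
t: 29.67
tool_pos: [0.5329, -0.0025, 0.2954]
tool_rot: [2.873, -0.336, 0.747]
contact_force: [0.2, 0.1, -1.1]
opening: 0.0239
grip_force: 78.7
```

```bash
python3 st.py
```

```text
tip [-0.014   0.0018  0.0003] shoulder [ 0.086   0.0018 -0.0014] u [ 9.999e-01 -6.000e-04 -1.700e-02]
tool axes in saddle [[1.0, 0.0, -0.006], [-0.0, -0.994, -0.106], [-0.005, 0.106, -0.994]]
t 29.67 F saddle [-0.4  0.2 -1. ] M [0.18 0.24 0.01] op 0.0239
```

Clean so far; continuing through the second knuckle.

Emit:
apply_moves:
  plan:
    - [0.0,-0.003,0,0,0]
    - [0.0,-0.006,0,0,0]
    - [0.0,-0.008,0,0,0]
    - [0.0,-0.008,0,0,0]

```text
t: 30.0
tool_pos: [0.526, -0.001, 0.2914]
tool_rot: [2.873, -0.336, 0.747]
contact_force: [-0.5, -1.1, -1.5]
opening: 0.0236
grip_force: 78.7
```

```bash
python3 st.py
```

```text
tip [-0.0221  0.0019  0.0003] shoulder [ 0.0778  0.0019 -0.0014] u [ 9.999e-01 -7.000e-04 -1.710e-02]
tool axes in saddle [[1.0, 0.0, -0.006], [-0.0, -0.994, -0.106], [-0.006, 0.106, -0.994]]
t 30.0 F saddle [-1.  -1.1 -1.1] M [ 0.16  0.25 -0.03] op 0.0236
```

Emit:
apply_moves:
  plan:
    - [0.0,-0.003,0,0,0]
    - [0.0,-0.006,0,0,0]
    - [0.0,-0.008,0,0,0]
    - [0.0,-0.008,0,0,0]

```text
t: 30.33
tool_pos: [0.5192, 0.0004, 0.2874]
tool_rot: [2.873, -0.336, 0.747]
contact_force: [0.2, 0.0, -1.5]
opening: 0.0239
grip_force: 78.7
```

```bash
python3 st.py
```

```text
tip [-0.0301  0.0019  0.0004] shoulder [ 0.0699  0.0018 -0.0013] u [ 9.999e-01 -8.000e-04 -1.700e-02]
tool axes in saddle [[1.0, 0.0, -0.005], [-0.001, -0.994, -0.106], [-0.005, 0.106, -0.994]]
t 30.33 F saddle [-0.5  0.1 -1.4] M [ 0.07  0.33 -0.04] op 0.0239
```

Emit:
apply_moves:
  plan:
    - [0.0,-0.002,0,0,0]
    - [0.0,-0.004,0,0,0]
    - [0.0,-0.006,0,0,0]
    - [0.0,-0.006,0,0,0]

```text
t: 30.67
tool_pos: [0.5143, 0.0014, 0.2846]
tool_rot: [2.873, -0.336, 0.747]
contact_force: [0.2, 0.5, -0.6]
opening: 0.0239
grip_force: 78.7
```

```bash
python3 st.py
```

```text
tip [-0.0359  0.0019  0.0004] shoulder [ 0.0641  0.0019 -0.0013] u [ 9.999e-01 -8.000e-04 -1.680e-02]
tool axes in saddle [[1.0, -0.0, -0.005], [-0.001, -0.994, -0.106], [-0.005, 0.106, -0.994]]
t 30.67 F saddle [-0.2  0.5 -0.5] M [0.12 0.23 0.01] op 0.0239
```

Emit:
apply_moves:
  plan:
    - [0.0,-0.003,0,0,0]
    - [0.0,-0.006,0,0,0]
    - [0.0,-0.008,0,0,0]
    - [0.0,-0.008,0,0,0]

```text
t: 31.0
tool_pos: [0.5074, 0.0029, 0.2805]
tool_rot: [2.873, -0.336, 0.747]
contact_force: [0.5, 0.5, -0.7]
opening: 0.0238
grip_force: 78.7
```

```bash
python3 st.py
```

```text
tip [-0.0441  0.002   0.0004] shoulder [ 0.0559  0.0019 -0.0013] u [ 9.999e-01 -9.000e-04 -1.690e-02]
tool axes in saddle [[1.0, -0.0, -0.005], [-0.001, -0.994, -0.106], [-0.005, 0.106, -0.994]]
t 31.0 F saddle [ 0.   0.6 -0.8] M [ 0.16  0.29 -0.04] op 0.0238
```

Emit:
apply_moves:
  plan:
    - [0.0,-0.003,0,0,0]
    - [0.0,-0.006,0,0,0]
    - [0.0,-0.008,0,0,0]
    - [0.0,-0.008,0,0,0]

```text
t: 31.33
tool_pos: [0.5006, 0.0043, 0.2765]
tool_rot: [2.873, -0.336, 0.747]
contact_force: [0.4, 0.1, -0.9]
opening: 0.0235
grip_force: 78.7
```

```bash
python3 st.py
```

```text
tip [-0.0521  0.002   0.0005] shoulder [ 0.0479  0.0019 -0.0012] u [ 9.999e-01 -8.000e-04 -1.700e-02]
tool axes in saddle [[1.0, 0.0, -0.005], [-0.001, -0.994, -0.106], [-0.005, 0.106, -0.994]]
t 31.33 F saddle [-0.1  0.2 -1. ] M [0.18 0.23 0.06] op 0.0235
```

Emit:
apply_moves:
  plan:
    - [0.0,-0.001,0,0,0]
    - [0.0,-0.002,0,0,0]
    - [0.0,-0.003,0,0,0]
    - [0.0,-0.003,0,0,0]

```text
t: 31.67
tool_pos: [0.4984, 0.0047, 0.2754]
tool_rot: [2.873, -0.336, 0.748]
contact_force: [0.4, 0.1, -1.3]
opening: 0.0238
grip_force: 78.7
```

```bash
python3 st.py
```

```text
tip [-0.0545  0.002   0.0005] shoulder [ 0.0455  0.0019 -0.0011] u [ 9.999e-01 -8.000e-04 -1.630e-02]
tool axes in saddle [[1.0, -0.0, -0.005], [-0.001, -0.994, -0.106], [-0.005, 0.106, -0.994]]
t 31.67 F saddle [-0.3  0.1 -1.3] M [0.11 0.19 0.  ] op 0.0238
```

Now 2 mm steps until the shoulder is felt.

Emit:
apply_moves:
  plan:
    - [0.0,-0.001,0,0,0]
    - [0.0,-0.002,0,0,0]
    - [0.0,-0.002,0,0,0]

```text
t: 31.92
tool_pos: [0.4966, 0.0051, 0.2744]
tool_rot: [2.873, -0.336, 0.748]
contact_force: [-0.4, -0.2, -1.4]
opening: 0.0238
grip_force: 78.7
```

```bash
python3 st.py
```

```text
tip [-0.0565  0.002   0.0005] shoulder [ 0.0435  0.0019 -0.0011] u [ 9.999e-01 -8.000e-04 -1.640e-02]
tool axes in saddle [[1.0, -0.0, -0.005], [-0.001, -0.994, -0.106], [-0.005, 0.106, -0.994]]
t 31.92 F saddle [-1.  -0.3 -1. ] M [ 0.16  0.15 -0.  ] op 0.0238
```

Emit:
apply_moves:
  plan:
    - [0.0,-0.001,0,0,0]
    - [0.0,-0.0015,0,0,0]
    - [0.0,-0.0015,0,0,0]

```text
t: 32.17
tool_pos: [0.4954, 0.0053, 0.2737]
tool_rot: [2.873, -0.336, 0.748]
contact_force: [0.6, 0.1, -1.2]
opening: 0.0237
grip_force: 78.7
```

```bash
python3 st.py
```

```text
tip [-0.0579  0.002   0.0005] shoulder [ 0.042   0.0019 -0.0011] u [ 9.999e-01 -9.000e-04 -1.630e-02]
tool axes in saddle [[1.0, -0.0, -0.005], [-0.001, -0.994, -0.106], [-0.005, 0.106, -0.994]]
t 32.17 F saddle [-0.1  0.2 -1.3] M [0.15 0.27 0.01] op 0.0237
```

Emit:
apply_moves:
  plan:
    - [0.0,-0.001,0,0,0]
    - [0.0,-0.0015,0,0,0]
    - [0.0,-0.0015,0,0,0]

```text
t: 32.42
tool_pos: [0.4941, 0.0056, 0.273]
tool_rot: [2.873, -0.336, 0.748]
contact_force: [-0.3, -1.2, -0.7]
opening: 0.0238
grip_force: 78.7
```

```bash
python3 st.py
```

```text
tip [-0.0594  0.002   0.0006] shoulder [ 0.0406  0.0019 -0.001 ] u [ 9.999e-01 -8.000e-04 -1.620e-02]
tool axes in saddle [[1.0, -0.0, -0.005], [-0.001, -0.994, -0.106], [-0.005, 0.106, -0.994]]
t 32.42 F saddle [-0.4 -1.3 -0.5] M [ 0.18  0.22 -0.03] op 0.0238
```

Emit:
apply_moves:
  plan:
    - [0.0,-0.001,0,0,0]
    - [0.0,-0.0015,0,0,0]
    - [0.0,-0.0015,0,0,0]

```text
t: 32.67
tool_pos: [0.4928, 0.0059, 0.2722]
tool_rot: [2.873, -0.336, 0.748]
contact_force: [0.2, 0.8, -0.3]
opening: 0.0235
grip_force: 78.7
```

```bash
python3 st.py
```

```text
tip [-0.061   0.002   0.0006] shoulder [ 0.039   0.0019 -0.0011] u [ 9.999e-01 -8.000e-04 -1.630e-02]
tool axes in saddle [[1.0, -0.0, -0.005], [-0.001, -0.994, -0.106], [-0.005, 0.106, -0.994]]
t 32.67 F saddle [-0.1  0.8 -0.2] M [ 0.19  0.2  -0.07] op 0.0235
```

Emit:
apply_moves:
  plan:
    - [0.0,-0.001,0,0,0]
    - [0.0,-0.0015,0,0,0]
    - [0.0,-0.0015,0,0,0]

```text
t: 32.92
tool_pos: [0.4921, 0.006, 0.2723]
tool_rot: [2.872, -0.335, 0.752]
contact_force: [4.4, -1.0, -1.6]
opening: 0.0239
grip_force: 78.6
```

```bash
python3 st.py | tail -1
```

```text
t 32.92 F saddle [ 3.1 -0.1 -3.6] M [-0.03 -0.39  0.08] op 0.0239
```

Emit:
apply_moves:
  plan:
    - [0.0,-0.001,0,0,0]
    - [0.0,-0.0015,0,0,0]
    - [0.0,-0.0015,0,0,0]

```text
t: 33.17
tool_pos: [0.4915, 0.0062, 0.2724]
tool_rot: [2.871, -0.335, 0.757]
contact_force: [8.6, -2.2, -3.0]
opening: 0.0237
grip_force: 78.6
```

```bash
python3 st.py
```

```text
tip [-0.0611  0.002   0.0006] shoulder [ 0.0389  0.002  -0.0004] u [ 1.00e+00 -3.00e-04 -1.03e-02]
tool axes in saddle [[1.0, -0.0, 0.001], [-0.0, -0.994, -0.105], [0.001, 0.105, -0.994]]
t 33.17 F saddle [ 6.1 -0.4 -7. ] M [-0.12 -0.89  0.13] op 0.0237
```

Emit:
apply_moves:
  plan:
    - [0.0,0.0015,0,0.0,0]
    - [0.06,0.0015,0,0,0]
    - [0.06,0.0015,0,0,0]
    - [0.06,0.0015,0,0,0]
    - [0.06,0.0015,0,0,0]
    - [0.06,0.0015,0,0,0]
    - [0.06,0.0015,0,-0.02,0]
    - [0.06,0.0015,0,-0.05,0]
    - [0.06,0.0015,0,-0.09,0]
    - [0.06,0.0015,0,-0.12,0]
    - [0.06,0.0015,0,-0.12,0]

```text
t: 34.08
tool_pos: [0.436, 0.0313, 0.3825]
tool_rot: [2.869, -0.335, 0.767]
contact_force: [0.5, -0.3, 0.7]
opening: 0.0595
grip_force: 0.0
```

```bash
cat > fin.py <<'E'
from hp import *
from lampfit import lamp_in_saddle
T=tool(); S0=np.array([.5025,-.015,.1009]); Rs=saddleR(-.204)
for n in('wrist','scene','top'):
    p=shot(n); P,_=cloud(p)
    Q=(P-S0)@Rs; g=T[:3,3]+.1*T[:3,2]
    keep=np.linalg.norm(P-T[:3,3],axis=1)>.2
    H=Q[keep&(Q[:,0]>.03)&(Q[:,0]<.13)&(abs(Q[:,1]-.002)<.02)&(Q[:,2]>-.004)&(Q[:,2]<.02)]
    hh=H[(np.hypot(H[:,1]-.002,H[:,2])<.016)&(np.hypot(H[:,1]-.002,H[:,2])>.0095)]
    print(n,len(hh),'handle x range',np.percentile(hh[:,0],[1,99]).round(4) if len(hh) else None,'top z',[np.percentile(hh[(hh[:,0]>a)&(hh[:,0]<a+.02),2],95).round(4) if ((hh[:,0]>a)&(hh[:,0]<a+.02)).sum()>5 else None for a in(.045,.065,.085)])
    lamp_in_saddle(P[keep],[.5025,-.015,-.204,.001,.0009])
o=telemetry.get_obs(); print(o['t'],o['contact_force'],o['opening'])
E
python3 fin.py
```

```text
wrist 3406 handle x range [0.0305 0.1073] top z [np.float64(0.0121), np.float64(0.0118), np.float64(0.0116)]
lamp_bar in saddle [-0.0017  0.0015  0.0539  0.0003 -0.0022  0.0003] bore [-0.0015  0.0015 -0.0001] 10653 0.00037
scene 82 handle x range [0.04   0.1119] top z [np.float64(0.0137), np.float64(0.0118), np.float64(0.012)]
lamp_bar in saddle [ 0.0001  0.0026  0.0546  0.0011 -0.0137 -0.0039] bore [0.0009 0.0027 0.0006] 987 0.00118
top 180 handle x range [0.0306 0.109 ] top z [np.float64(0.0121), np.float64(0.0125), np.float64(0.0113)]
lamp_bar in saddle [ 0.008   0.0029  0.0497 -0.0532 -0.0075 -0.1175] bore [ 0.0082  0.     -0.0042] 93 0.00143
34.2333 [-0.2321305  -0.0051117   0.08722043] 0.060319766896070215
```

```bash
python3 -c "
from station import ctrl
print(ctrl.finish_job())"
```

```text
the job is handed in; nothing more can be done
None
```

The light bar is home in the mount, the hinge pin is in to its shoulder (about 6 N at contact), everything is released, and the job was handed in at about 34 s; the judge's result was not shown, and I viewed 11 pictures against the limit of 10.

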